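# Pack the kiln-furniture caddy

## Task

Pack the grey caddy with kiln furniture for the next firing: stand the wide tube upright in the round seat first, then stand the slim tube upright inside it; also, whenever you like, stand the square post in the square seat, and set the four-finned setter, fins down, on the comb base so that its fins slide fully down between the base's fins. The three-finned setter and the solid round stub do not belong to the set: leave them where they stand. Finish with everything released and at rest.

Things in the scene. Friction and masses are not known exactly. Their poses are not given: they have to be found in the camera images.
- caddy: Fixed open grey sheet-metal tray, 142 x 310 mm outside (its x by its y), walls 6 mm thick and 28 mm high, floor 6 mm thick. Origin at the centre of its underside on the table, z up. Three fixtures stand on its floor in a row along its y axis, 100 mm apart and centred across its x; which fixture is in which place varies.
- round_seat: Round wooden seat fixed on the caddy's floor: a disc 86 mm in diameter, 4 mm thick, with a low rim rising to 12 mm; inside the rim 76 mm in diameter. Origin at the centre of its underside, z up. Place of the wide tube (with the slim tube inside that).
- square_seat: Square wooden seat fixed on the caddy's floor: a plate 72 x 72 mm with a low rim rising to 12 mm; inside the rim 60 x 60 mm, its floor 6 mm above its underside. Origin at the centre of its underside, x and y parallel to its sides, z up. Place of the square post.
- comb_base: Buff ceramic comb base fixed on the caddy's floor: plate 104 (x) by 60 mm (y), 6 mm thick, with three upright fins 8 mm thick in x, 60 mm long in y, 20 mm high above the plate, at x = -26, 0, +26 mm. Origin: centre of its underside, z up. The four-finned setter goes on it, centres in line, x axes parallel (either way round): its fins stand on the plate, 5 mm play each side.
- setter4_c (a point): Loose buff ceramic setter, 0.2 kg, with FOUR downward fins 8 mm thick in x, 60 mm long in y, 22 mm deep, at x = -39, -13, +13, +39 mm, under a grip rib 86 mm long in x, 22 mm wide in y, 32 mm high; 54 mm high in all. It stands on its fins; from above a fishbone with four cross bars. Point at its centre, 27 mm above the fin bottoms, z up. Goes on the comb base. Take it by the rib, across y.
- setter3_c (a point): Look-alike: the same setter but with only THREE fins, at x = -39, 0 and +39 mm; it does not fit the comb base. Point at its centre, 27 mm above the fin bottoms. Leave it.
- wide_tube_c (a point): Loose buff ceramic tube, outside 56 mm, bore 46 mm in diameter, open at both ends, 45 mm high, standing upright, about 0.08 kg. Point at its centre, 22.5 mm up; z along its axis. Belongs in the round seat.
- solid_stub_c (a point): Look-alike: solid round buff ceramic stub, 56 mm in diameter and 45 mm high like the wide tube but without a bore (closed flat top). Point at its centre, 22.5 mm up. Leave it.
- slim_tube_c (a point): Loose buff ceramic tube, outside 28 mm, bore 14 mm in diameter, 90 mm high, standing upright, about 0.08 kg. Point at its centre, 45 mm up; z along its axis. Belongs inside the wide tube's bore, standing on the round seat's floor; grip it in its upper third, since the wide tube hides its lower half.
- square_post_c (a point): Loose buff ceramic square post, 40 x 40 mm, 60 mm high, standing upright, about 0.18 kg, a small dark hole mark on its top. Point at its centre, 30 mm up; x and y square to its sides. Belongs in the square seat (any way round).
Things that resemble listed ones, but are neither listed nor needed, are in the scene too. Leave any orange look-alike of the part that bears setter4_c alone.

How it is judged (in metres and radians):
On the way, in this order (a step that is already met when the one before it is completed fails the run):
1. the wide tube stands in the round seat (horizontal distance between wide_tube_c and round_seat below 0.014 m and z of wide_tube_c in the frame of round_seat below 0.031 m and angle between wide_tube_c's own z axis and vertical below 0.1 rad and linear speed of wide_tube below 0.02 m/s and angular speed of wide_tube below 0.2 rad/s), for 0.2 s.
2. the slim tube stands inside the wide tube in the round seat (all of step 1 and horizontal distance between slim_tube_c and wide_tube_c below 0.013 m and z of slim_tube_c in the frame of round_seat below 0.0535 m and angle between slim_tube_c's own z axis and vertical below 0.1 rad and linear speed of slim_tube below 0.02 m/s and angular speed of slim_tube below 0.2 rad/s), for 0.2 s.
At the end, for the whole second after the job is handed in: Standing flat on their floors, tilted under 0.1 rad, at rest: wide tube within 14 mm of the round seat's centre, slim tube within 13 mm of its axis, square post within 15 mm of its seat's centre, four-finned setter fully down on the comb base within 14 mm and 0.22 rad. Look-alikes at rest (all of step 2 and horizontal distance between square_post_c and square_seat below 0.015 m and z of square_post_c in the frame of square_seat below 0.0405 m and angle between each of square_post_c, setter4_c's own z axis and vertical below 0.1 rad and linear speed of each of square_post, setter4, setter3, solid_stub below 0.02 m/s and angular speed of each of square_post, setter4, setter3, solid_stub below 0.2 rad/s and horizontal distance between setter4_c and comb_base below 0.014 m and z of setter4_c in the frame of comb_base below 0.0375 m and angle between the x axis of setter4_c and the x axis of comb_base, either way round below 0.22 rad); the robot touches nothing.
It fails at once if a look-alike (three-finned setter or solid stub) is moved more than 30 mm or tipped (distance of any of setter3_c, solid_stub_c from where it was at the start of the episode above 0.03 m or angle between any of setter3_c, solid_stub_c's own z axis and vertical above 0.5 rad).
It also fails if it takes over 120 s, if anything falls off the work surface, if the arm or the gripper's body presses on something with over 40 N, if the wrist force passes 120 N, or if a joint passes its speed limit or range.

## Robot

A 7-joint arm with a two-finger parallel gripper is mounted at the origin on the work surface. World frame = base frame: x ahead of the robot, y to its left, z up, the work surface at z = 0. Lengths are in m, angles in degrees, forces in N, time in s.
With the tool pointing down it reaches from about 0.425 to 0.875 m from the base axis. Payload 4.7 kg.
Tool frame: the origin (TCP) lies midway between the tips of the shut fingers; the grasp point (between the pads) lies 19 mm behind it; y points along the fingers, x is the direction in which the jaws open and shut, and the axes are right-handed (so a half turn about y gives the same grasp; the last joint's range is limited). The gripper opens to 87 mm and grips with 3 to 60 N. Pads are 19 mm wide; open, the fingers measure 117 mm over their backs; the gripper's body (75 mm by 190 mm) begins 51 mm behind the grasp point.
Start: joints at [69.104, 18.392, -4.016, 83.108, 1.295, 78.541, -3.26], TCP at [0.24, -0.604, 0.197] pointing down, gripper open.
Joint ranges: [-163.93, 163.93], [-17.29, 119.83], [-79.2, 71.16], [3.27, 140.29], [-89.18, 269.18], [5.43, 117.66], [-154.24, 154.24]. Speed limits (degrees/s): [147.25, 147.25, 180, 180, 180, 180, 180].

## Interface

Orientations are given as [roll, pitch, yaw] about the fixed x, y, z axes, in that order (R = Rz(yaw) Ry(pitch) Rx(roll)).
In Python, from cell import env gives the robot as it stands.
- The arm moves only by the tool carry_out, never from a script. Its argument "targets" is a list of rows, each a list of 2 entries, a list of its own where there are three numbers: the shift along the tool's x, y, z in mm, then the turn, a rotation vector about the tool's x, y, z in degrees. A call has 1 to 12 rows; each row shifts and turns the commanded pose from where the row before left it, along the tool's axes as they then stand; what a row does not reach is not made up. A row lasts 1/10 s, in which the tool goes at most 50 mm and 8.59 degrees, less where a joint would pass 70% of its speed; a pose out of reach is approached as far as the arm can. A call with a gripper value outside its range is refused whole. "jaw" is the opening, from 0 (shut) to 1 (fully open), set as the call begins (left out, the last holds). The fingers move at their own pace and stop on an object; "squeeze" is the grip in N (left out, the last holds). Time passes only in rows, so rows that do not move let the fingers close. It gives the time, the measured TCP pose, the force and the opening at its end, in the units of the state.
- env.get_obs(): the state, without advancing time (a new reading comes with each control period).
- env.read_camera(name): name is "side" or "top" or "wrist"; returns the picture (420x560x3 uint8, red, green, blue); there is no depth.
- env.get_calibration(name): a dict with "fx", "fy", "cx", "cy" (pixels), "R" (3x3) and "t" (3): a world point X has camera coordinates R X + t; the wrist camera has in their place "hand_eye" (4x4, takes a point from camera to tool coordinates, whose origin is the TCP and whose axes are the tool frame's). Camera axes: x right, y down, z forward; pixel columns grow to the right and rows downward; lengths in m; the calibration is good to about 2 mm. The wrist camera is an equidistant fisheye: a pixel r from the principal point sees the ray r / f radians off the axis. A picture is of the moment at which its call begins: read the wrist's pose just before it. get_calibration takes no time and is no camera call.
- env.sign_off(): hands the job in, once; it reports no verdict.
Trained networks look in the newest picture that a camera, given by its name, has taken for a name from the list of things; names that differ only in an ending like _2 or _b are one class to them, and where a whole thing is asked for, a point or a joint stands for the part that bears it (a point fixed in the world has none). Each returns a list of dicts, best first, with "p" (0 to 1); they miss things now and then, are a little off and sometimes report something else, mostly with a low value. They report only what shows in the picture. A call takes as long as a camera call. They do not tell look-alikes from the thing itself.
- env.outline_of(camera, label): "mask" (420x560 bool, what is visible of it) and "xy" ([column, row] in pixels, amid what is visible of it).
The state is a dict: "time_s": time; "qpos": joint angles; "joint_velocities": joint speeds; "effort": joint torques, N m; "tool_pos": TCP position; "tool_rot": TCP orientation; "force": force on the tool from outside, world axes, zero at the start; "wrist_torque": the same for the moment, N m; "grip_width": finger opening in m.
Only numpy, scipy, OpenCV 4.12 (cv2) and the standard library are available. Lean on these libraries where they do the work, as an engineer would, in place of code of your own. Each camera call takes 0.05 s, during which the arm holds its last target.

## Working session

There is one attempt and no reset: what is moved stays moved. The work goes in short steps, Python scripts to look and compute and a tool call to move; the robot and the scene stay as the last step left them, time stands still between calls to the robot, and variables do not carry over. Pictures are saved under pics/ and viewed, and the job is handed in when it is done.

Besides the shell and the picture viewer there is one more tool, called after "Request:" as a command line: name --argument value ..., lists and objects as JSON in quotes. carry_out: Moves the arm, as the interface text tells. Its arguments: {"type":"object","properties":{"targets":{"type":"array","items":{"type":"array"}},"jaw":{"type":"number"},"squeeze":{"type":"number"}},"required":["targets"]}

```bash
ls; mkdir -p pics; cat > h.py <<'E'
import numpy as np,cv2,json
from cell import env
from scipy.spatial.transform import Rotation as Ro
def save(n,im): cv2.imwrite(f'pics/{n}.png',im[:,:,::-1])
E
python3 - <<'E'
from h import *
o=env.get_obs(); print({k:np.round(v,3) for k,v in o.items()})
for c in ['side','top','wrist']:
    print(c,env.get_calibration(c)); im=env.read_camera(c); save(c+'0',im); np.save(c+'0.npy',im)
E
```

```text
pics
{'time_s': np.float64(0.0), 'qpos': array([69.106, 18.438, -4.015, 83.177,  1.297, 78.539, -3.26 ]), 'joint_velocities': array([-0.003, -0.041,  0.038, -0.052,  0.006,  0.058, -0.041]), 'effort': array([ 0.0000e+00, -4.9129e+01, -4.0400e-01, -3.1252e+01, -6.4000e-02,
        4.4000e-02,  0.0000e+00]), 'tool_pos': array([ 0.24 , -0.603,  0.196]), 'tool_rot': array([-90.008,   0.108, -68.296]), 'force': array([ 0.719, -0.228, -0.124]), 'wrist_torque': array([-0.008,  0.008,  0.051]), 'grip_width': np.float64(0.087)}
side {'fx': 436.7127680255432, 'fy': 436.7127680255432, 'cx': 274.53594885684623, 'cy': 209.26103855619064, 'R': array([[-0.89631641, -0.44334035, -0.00813802],
       [-0.26261877,  0.54555442, -0.79586541],
       [ 0.35727898, -0.71121003, -0.60541888]]), 't': array([0.36457606, 0.24006584, 0.83625868])}
top {'fx': 397.2434493000998, 'fy': 397.2434493000998, 'cx': 284.0806449450265, 'cy': 215.85863032141256, 'R': array([[ 0.00748393, -0.99995228,  0.00627948],
       [-0.99588418, -0.00802042, -0.09027942],
       [ 0.09032547, -0.00557799, -0.99589668]]), 't': array([-0.11013618,  0.49698052,  1.08702397])}
wrist {'fx': 325.19226210127806, 'fy': 325.19226210127806, 'cx': 283.0260847705955, 'cy': 210.66536956572162, 'hand_eye': array([[ 9.99999831e-01,  4.39320295e-04,  3.82058574e-04,
        -2.15526076e-04],
       [-2.48443389e-04, -2.71479964e-01,  9.62444059e-01,
        -1.87779011e-01],
       [ 5.26542456e-04, -9.62443991e-01, -2.71479809e-01,
         7.33912493e-02],
       [ 0.00000000e+00,  0.00000000e+00,  0.00000000e+00,
         1.00000000e+00]])}
```

View pics/top0.png

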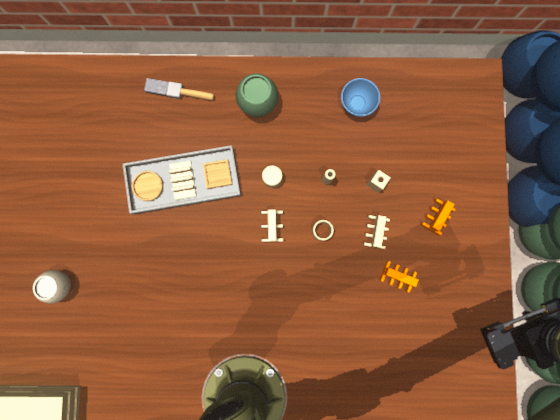

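View pics/side0.png

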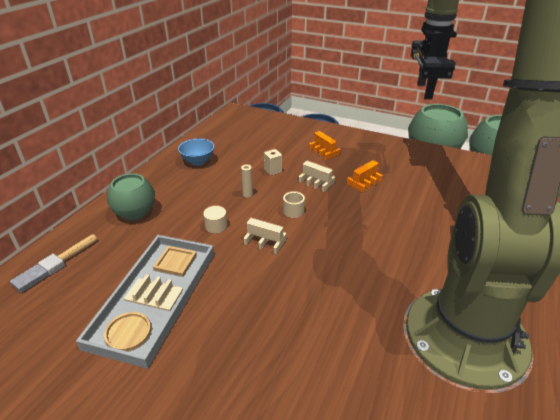

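View pics/wrist0.png

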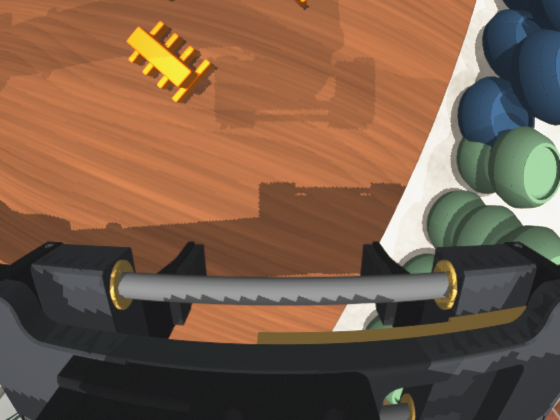

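```bash
cat >> h.py <<'E'
def ray2z(c,uv,z):
    k=env.get_calibration(c); uv=np.atleast_2d(uv).astype(float)
    d=np.c_[(uv[:,0]-k['cx'])/k['fx'],(uv[:,1]-k['cy'])/k['fy'],np.ones(len(uv))]@k['R']
    C=-k['R'].T@k['t']; return C+d*((z-C[2])/d[:,2])[:,None]
def proj(c,X):
    k=env.get_calibration(c); p=np.atleast_2d(X)@k['R'].T+k['t']
    return np.c_[p[:,0]/p[:,2]*k['fx']+k['cx'],p[:,1]/p[:,2]*k['fy']+k['cy']]
E
python3 - <<'E'
from h import *
im=np.load('top0.npy')
save('topA',cv2.resize(im[130:290,240:440],None,fx=4,fy=3.75,interpolation=cv2.INTER_CUBIC)[:600])
H=dict(round_seat=.018,square_seat=.018,comb_base=.032,setter4_c=.054,wide_tube_c=.045,slim_tube_c=.09,square_post_c=.06,caddy=.028)
out={}
for c in ['top','side']:
  env.read_camera(c)
  for n,h in H.items():
    for r in env.outline_of(c,n):
        if r['p']<.2: continue
        m=r['mask'];print(c,n,round(r['p'],2),np.round(r['xy']),m.sum(), np.round(ray2z(c,r['xy'],h)[0],3))
        out[f'{c}-{n}-{int(r["xy"][0])}']=m
np.savez('m0.npz',**out)
print(env.get_obs()['time_s'])
E
```

```text
top square_seat 0.93 [216. 174.] 652 [0.614 0.089 0.018]
top comb_base 0.75 [185. 178.] 730 [0.601 0.172 0.032]
top comb_base 0.73 [274. 226.] 366 [ 0.467 -0.078  0.032]
top setter4_c 0.9 [378. 235.] 459 [ 0.446 -0.359  0.054]
top setter4_c 0.88 [437. 218.] 568 [ 0.494 -0.522  0.054]
top setter4_c 0.55 [398. 277.] 544 [ 0.333 -0.412  0.054]
top wide_tube_c 0.48 [328. 230.] 167 [ 0.459 -0.226  0.045]
top square_post_c 0.55 [379. 179.] 322 [ 0.598 -0.364  0.06 ]
top square_post_c 0.32 [328. 226.] 228 [ 0.467 -0.224  0.06 ]
top caddy 0.68 [169. 177.] 3750 [0.605 0.216 0.028]
side round_seat 0.98 [126. 330.] 1393 [0.58  0.285 0.018]
side square_seat 0.8 [176. 261.] 876 [0.608 0.092 0.018]
side comb_base 0.91 [156. 293.] 1236 [0.579 0.195 0.032]
side setter4_c 0.98 [316. 176.] 654 [ 0.437 -0.316  0.054]
side setter4_c 0.62 [363. 178.] 546 [ 0.32  -0.362  0.054]
side setter4_c 0.61 [324. 146.] 561 [ 0.478 -0.484  0.054]
side wide_tube_c 0.97 [294. 202.] 524 [ 0.447 -0.191  0.045]
side slim_tube_c 0.76 [245. 179.] 329 [ 0.575 -0.174  0.09 ]
side square_post_c 0.86 [268. 160.] 379 [ 0.586 -0.325  0.06 ]
side caddy 0.94 [149. 306.] 5552 [0.57  0.227 0.028]
1.05
```

View pics/topA.png

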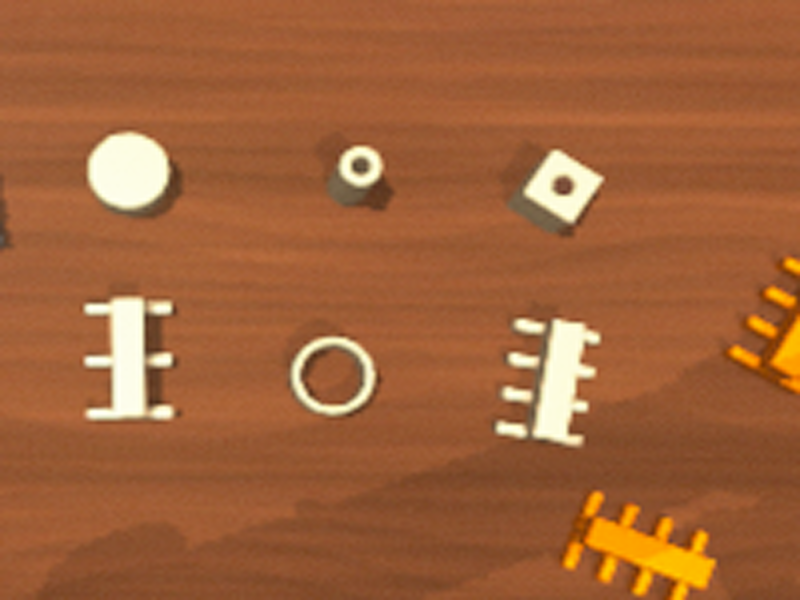

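```bash
cat >> h.py <<'E'
from scipy.optimize import minimize
def rect(cx,cy,w,h,z): return np.array([[cx-w/2,cy-h/2,z],[cx+w/2,cy-h/2,z],[cx+w/2,cy+h/2,z],[cx-w/2,cy+h/2,z]])
def circ(r,z): a=np.linspace(0,2*np.pi,48,endpoint=False); return np.c_[r*np.cos(a),r*np.sin(a),np.full(48,z)]
def setter(fx): return [(rect(x,0,.008,.06,.022),1) for x in fx]+[(rect(0,0,.086,.022,.054),1)]
M=dict(setter4=setter([-.039,-.013,.013,.039]),setter3=setter([-.039,0,.039]),
 wide=[(circ(.028,.045),1),(circ(.023,.045),0)],stub=[(circ(.028,.045),1)],
 slim=[(circ(.014,.09),1),(circ(.007,.09),0)],post=[(rect(0,0,.04,.04,.06),1)],
 round_seat=[(circ(.043,.018),1)],square_seat=[(rect(0,0,.072,.072,.018),1)],
 comb=[(rect(x,0,.008,.06,.032),1) for x in(-.026,0,.026)],
 combp=[(rect(0,0,.104,.06,.012),1)])
def fit(c,ch,name,p0,win,yaw=True,K=4,dz=0):
    x0,y0=[int(round(v)) for v in proj(c,[p0[0],p0[1],.03])[0]]
    a,b,e,f=x0-win,x0+win,y0-win,y0+win
    w=ch[e:f,a:b].astype(np.float32)
    def ren(p):
        im=np.zeros(((f-e)*K,(b-a)*K),np.float32); C,S=np.cos(p[2]),np.sin(p[2])
        for P,v in M[name]:
            Q=np.c_[p[0]+C*P[:,0]-S*P[:,1],p[1]+S*P[:,0]+C*P[:,1],P[:,2]+dz]
            uv=(proj(c,Q)-[a,e]+.5)*K-.5
            cv2.fillPoly(im,[np.round(uv*16).astype(np.int32)],float(v),shift=4)
        return cv2.GaussianBlur(cv2.resize(im,(b-a,f-e),interpolation=cv2.INTER_AREA),(0,0),.6)
    def cost(q):
        t=ren([q[0],q[1],q[2]*10 if yaw else 0]); return -np.corrcoef(t.ravel(),w.ravel())[0,1]
    best=None
    for dy in ([-.35,-.15,0,.15,.35] if yaw else [0]):
        s=np.array([p0[0],p0[1],(p0[2]+dy)/10])
        r=minimize(cost,s,method='Nelder-Mead',options=dict(initial_simplex=[s,s+[.008,0,0],s+[0,.008,0],s+[0,0,.015]],xatol=1e-4,fatol=1e-5))
        if best is None or r.fun<best.fun: best=r
    return np.array([best.x[0],best.x[1],np.degrees(best.x[2]*10) if yaw else 0]),-best.fun
E
python3 - <<'E'
from h import *
im=np.load('top0.npy'); hsv=cv2.cvtColor(im,cv2.COLOR_RGB2HSV)
B=im[:,:,2]  # blue: buff vs wood
S=hsv[:,:,1]
def f(n,uv,z,yaw,win=22,ch=B,y=True):
    p=ray2z('top',uv,z)[0]; r,s=fit('top',ch,n,[p[0],p[1],np.radians(yaw)],win,y); print(n,np.round(r[:2],4),round(r[2],1),round(s,3), 'yaw' ); return r
f('setter4',(377,232),.054,75);f('setter4',(377,232),.054,105)
f('setter3',(272,226),.054,90)
f('wide',(323,230),.045,0,y=False);f('stub',(272,176),.045,0,y=False);f('slim',(330,174),.09,0,15,y=False)
f('post',(381,180),.06,45,14)
f('comb',(182,181),.03,80,20)
f('comb',(182,181),.03,100,20)
f('round_seat',(148,186),.018,0,18,S,False);f('square_seat',(218,174),.018,0,17,S)
save('topB',cv2.resize(im[130:230,110:250],None,fx=5,fy=5,interpolation=cv2.INTER_CUBIC))
E
```

```text
setter4 [ 0.4562 -0.3649] 169.8 0.966 yawTraceback (most recent call last):
  File "<stdin>", line 7, in <module>
  File "<stdin>", line 6, in f
  File "h.py", line 38, in fit
    r=minimize(cost,s,method='Nelder-Mead',options=dict(initial_simplex=[s,s+[.008,0,0],s+[0,.008,0],s+[0,0,.015]],xatol=1e-4,fatol=1e-5))
    res = _minimize_neldermead(fun, x0, args, callback, bounds=bounds,
                               **options)
    fxr = func(xr)
    fx = function(np.copy(x), *(wrapper_args + args))
  File "h.py", line 34, in cost
    t=ren([q[0],q[1],q[2]*10 if yaw else 0]); return -np.corrcoef(t.ravel(),w.ravel())[0,1]
  File "h.py", line 30, in ren
    uv=(proj(c,Q)-[a,e]+.5)*K-.5
        ~~~~^^^^^
  File "h.py", line 10, in proj
    k=env.get_calibration(c); p=np.atleast_2d(X)@k['R'].T+k['t']
ValueError: time passes only in moves, steps and waits
```

```bash
python3 - <<'E'
s=open('h.py').read()
s=s.replace("k=env.get_calibration(c)","k=cal(c)").replace("def ray2z","import functools\n@functools.lru_cache\ndef cal(c): return env.get_calibration(c)\ndef ray2z",1)
open('h.py','w').write(s)
E
cat > fit0.py <<'E'
from h import *
im=np.load('top0.npy'); hsv=cv2.cvtColor(im,cv2.COLOR_RGB2HSV)
B=im[:,:,2]; S=hsv[:,:,1]
def f(n,uv,z,yaw,win=22,ch=B,y=True):
    p=ray2z('top',uv,z)[0]; r,s=fit('top',ch,n,[p[0],p[1],np.radians(yaw)],win,y); print(n,np.round(r[:2],4),round(r[2],1),round(s,3)); return r
f('setter4',(377,232),.054,-10)
f('setter3',(272,226),.054,0)
f('wide',(323,230),.045,0,y=False);f('stub',(272,176),.045,0,y=False);f('slim',(330,174),.09,0,15,y=False)
f('post',(381,180),.06,45,14)
f('comb',(182,181),.03,80,20)
f('comb',(182,181),.03,100,20)
f('round_seat',(148,186),.018,0,18,S,False);f('square_seat',(218,174),.018,0,17,S)
save('topB',cv2.resize(im[130:230,110:250],None,fx=5,fy=5,interpolation=cv2.INTER_CUBIC))
E
python3 fit0.py
```

```text
setter4 [ 0.4562 -0.3649] -10.2 0.966
setter3 [ 0.47   -0.0721] 1.9 0.976
wide [ 0.4588 -0.2121] 0.0 0.97
stub [ 0.6089 -0.0708] 0.0 0.995
slim [ 0.6046 -0.2258] 0.0 0.975
post [ 0.5972 -0.3674] 56.7 0.925
comb [0.65   0.2142] 113.3 0.128
comb [0.5285 0.1688] 193.5 0.193
round_seat [0.5811 0.2809] 0.0 0.968
square_seat [0.6168 0.0849] 10.7 0.985
  c /= stddev[:, None]
  c /= stddev[None, :]
```

View pics/topB.png

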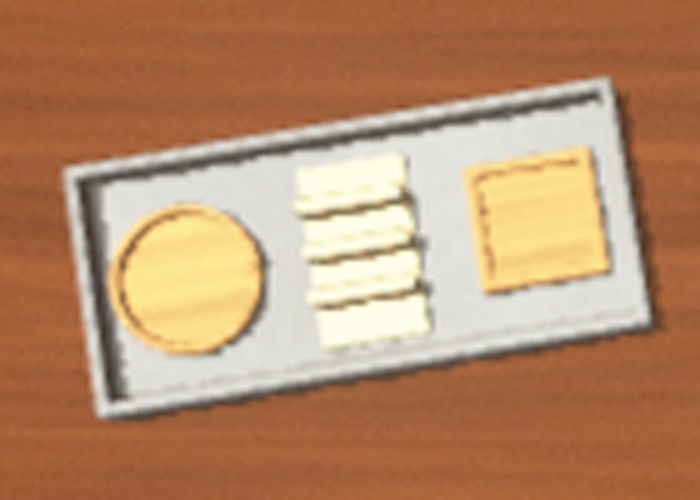

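```bash
cat > fit1.py <<'E'
from h import *
im=np.load('top0.npy').astype(int); D=im[:,:,0]-im[:,:,2]
print(im[180,182],im[200,165],im[165,180],im[186,148])
M['comb2']=[(rect(0,0,.104,.06,.012),1)]+[(rect(x,0,.008,.06,.032),1) for x in(-.026,0,.026)]
M['cad']=[(rect(0,0,.142,.310,.028),1)]
w=D.copy(); 
for y0 in(5,10,15): print(fit('top',np.clip(D,0,60),'comb2',[.599,.183,np.radians(y0)],17))
print(fit('top',255-cv2.cvtColor(np.uint8(im),cv2.COLOR_RGB2HSV)[:,:,1].clip(0,150),'cad',[.599,.183,np.radians(10)],66))
sub=D[155:205,160:205]; v=np.uint8(np.clip(sub*3,0,255)); cv2.imwrite('pics/combD.png',cv2.resize(v,None,fx=10,fy=10,interpolation=cv2.INTER_CUBIC))
E
python3 fit1.py
```

```text
[185 158 119] [223 223 217] [253 253 231] [253 226 142]
(array([0.59691388, 0.1826504 , 9.22371532]), np.float64(0.7215060885394204))
(array([ 0.59721554,  0.18269061, 10.10159901]), np.float64(0.7213506632236448))
(array([0.59764703, 0.18270828, 9.27963584]), np.float64(0.720880405932899))
(array([ 0.59813202,  0.18319058, 10.37217044]), np.float64(0.8767896545475375))
```

View pics/combD.png

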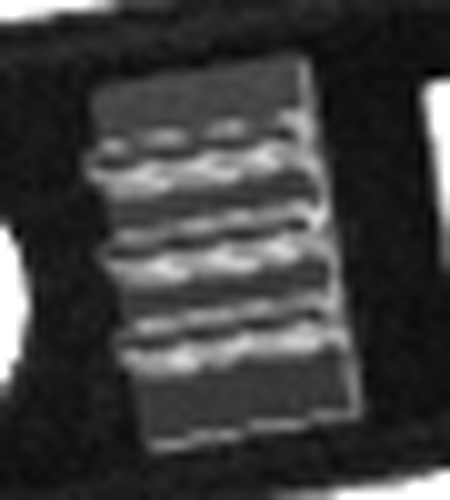

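The top picture shows, in buff: setter with four cross bars at (377,232) → setter4; three bars at (272,226) → setter3, leave. The open ring at (323,230) is the wide tube and the closed disc at (272,176) is the stub, leave. The slim tube is at (330,174) and the post at (380,181). The orange ones at (440,216) and (400,277) are decoys. In the caddy, the round seat is at (148,186), the comb at (182,180) and the square seat at (218,174). The enlarged crop confirmed these. I start with setter4, jaw along its y (tool yaw −100.2).

```bash
cat > plan.py <<'E'
import sys
from h import *
def plan(x,y,z,yaw):
    o=env.get_obs(); p=o['tool_pos']; R=Ro.from_euler('xyz',o['tool_rot'],degrees=True)
    Rt=Ro.from_euler('xyz',[-90,0,yaw],degrees=True)
    print('t',round(o['time_s'],2),'tcp',np.round(p,4),'rot',np.round(o['tool_rot'],1),'F',np.round(o['force'],1),'w',round(o['grip_width'],4),'q7',round(o['qpos'][6],1))
    print('turn(tool)',np.round((R.inv()*Rt).as_rotvec(degrees=True),2),'then shift mm',np.round(Rt.inv().apply(np.array([x,y,z])-p)*1000,1))
plan(*map(float,sys.argv[1:5]))
E
python3 plan.py .456 -.365 .197 -100.2
```

```text
t 1.05 tcp [ 0.2403 -0.6039  0.1969] rot [-90.   -0.  -68.3] F [ 0.2 -0.3 -0.9] w 0.0871 q7 -3.3
turn(tool) [ 0.   31.91  0.  ] then shift mm [-2.734e+02 -1.000e-01  1.699e+02]
```

Request:
carry_out --targets '[[[0,0,0],[0,8,0]],[[0,0,0],[0,8,0]],[[0,0,0],[0,8,0]],[[0,0,0],[0,7.9,0]],[[-34,0,21],[0,0,0]],[[-34,0,21],[0,0,0]],[[-34,0,21],[0,0,0]],[[-34,0,21],[0,0,0]],[[-34,0,21],[0,0,0]],[[-34,0,21],[0,0,0]],[[-34,0,22],[0,0,0]],[[-35,0,22],[0,0,0]]]' --jaw 1 --squeeze 20

```text
time_s: 2.25
tool_pos: [0.4569, -0.3642, 0.1971]
tool_rot: [-90.0, -0.0, -100.2]
force: [0.5, -0.8, 0.5]
grip_width: 0.0869
```

Request:
carry_out --targets '[[[0,15,0],[0,0,0]],[[0,20,0],[0,0,0]],[[0,20,0],[0,0,0]],[[0,15,0],[0,0,0]],[[0,0,0],[0,0,0]],[[0,0,0],[0,0,0]]]'

```text
time_s: 2.85
tool_pos: [0.456, -0.3656, 0.127]
tool_rot: [-90.0, -0.0, -100.2]
force: [-0.5, -0.8, 0.2]
grip_width: 0.0871
```

```bash
python3 plan.py .456 -.365 .028 -100.2; python3 -c "
from h import *
save('w1',env.read_camera('wrist')); save('s1',env.read_camera('side'))"
```

```text
t 2.85 tcp [ 0.456  -0.3656  0.127 ] rot [ -90.    -0.  -100.2] F [-0.5 -0.8  0.2] w 0.0871 q7 -66.2
turn(tool) [-0.   -0.01  0.  ] then shift mm [-0.6 99.  -0.1]
```

View pics/w1.png

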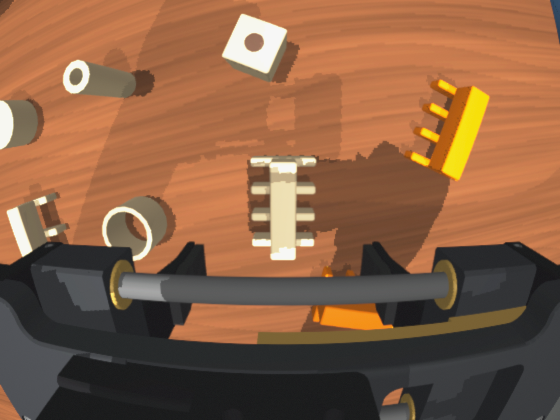

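```bash
cat >> h.py <<'E'
def wpose():
    o=env.get_obs(); T=np.eye(4); T[:3,:3]=Ro.from_euler('xyz',o['tool_rot'],degrees=True).as_matrix(); T[:3,3]=o['tool_pos']; return T
def wproj(X,T):
    k=cal('wrist'); Q=np.linalg.inv(T@k['hand_eye']); p=np.atleast_2d(X)@Q[:3,:3].T+Q[:3,3]
    r=np.hypot(p[:,0],p[:,1]); th=np.arctan2(r,p[:,2]); return np.c_[k['cx']+k['fx']*th*p[:,0]/r,k['cy']+k['fy']*th*p[:,1]/r]
def wray(uv,z,T):
    k=cal('wrist'); uv=np.atleast_2d(uv).astype(float); d=(uv-[k['cx'],k['cy']])/k['fx']; th=np.hypot(*d.T)
    v=np.c_[d/th[:,None]*np.sin(th)[:,None],np.cos(th)]; H=T@k['hand_eye']; v=v@H[:3,:3].T; C=H[:3,3]
    return C+v*((z-C[2])/v[:,2])[:,None]
def place(P,x,y,yaw):
    c,s=np.cos(np.radians(yaw)),np.sin(np.radians(yaw)); P=np.atleast_2d(P); return np.c_[x+c*P[:,0]-s*P[:,1],y+s*P[:,0]+c*P[:,1],P[:,2]]
def overlay(im,names,T,cam='wrist',dz={}):
    im=im.copy()
    for n,(x,y,yaw) in names.items():
        for P,v in M[n]:
            Q=place(P,x,y,yaw)+[0,0,dz.get(n,0)]
            uv=wproj(Q,T) if cam=='wrist' else proj(cam,Q)
            cv2.polylines(im,[np.round(uv*16).astype(np.int32)],True,(255,0,255),1,cv2.LINE_AA,4)
    return im
E
python3 - <<'E'
from h import *
T=wpose(); im=cv2.imread('pics/w1.png')[:,:,::-1]
a=overlay(im,dict(setter4=(.4562,-.3649,-10.2),post=(.5972,-.3674,56.7),wide=(.4588,-.2121,0),slim=(.6046,-.2258,0)),T)
save('w1o',cv2.resize(a[0:300,50:350],None,fx=2,fy=2))
E
```

```text
(no output)
```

View pics/w1o.png

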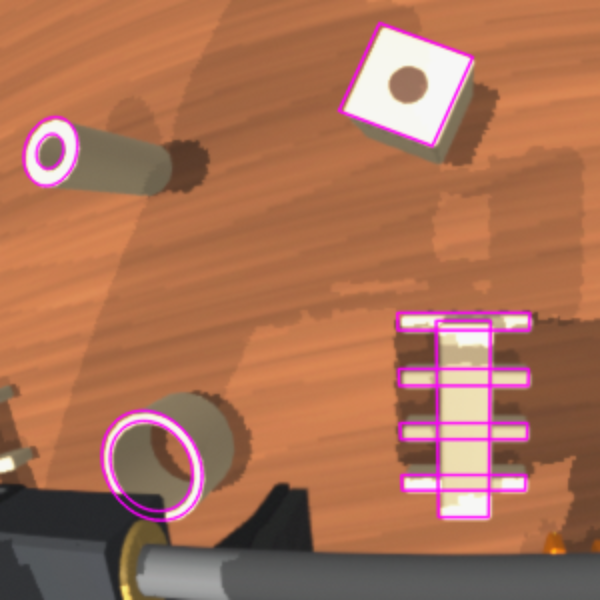

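Overlays in the wrist view agree within about 1 mm for setter4, post, slim and wide tube. I'll descend and grip.

Request:
carry_out --targets '[[[0,20,0],[0,0,0]],[[0,25,0],[0,0,0]],[[0,25,0],[0,0,0]],[[0,20,0],[0,0,0]],[[0,8,0],[0,0,0]],[[0,0,0],[0,0,0]],[[0,0,0],[0,0,0]]]'

```text
time_s: 3.65
tool_pos: [0.4569, -0.366, 0.0303]
tool_rot: [-89.9, -0.1, -100.2]
force: [-0.0, -0.7, -0.0]
grip_width: 0.0874
```

Request:
carry_out --targets '[[[0,0,0],[0,0,0]],[[0,0,0],[0,0,0]],[[0,0,0],[0,0,0]],[[0,0,0],[0,0,0]],[[0,0,0],[0,0,0]],[[0,0,0],[0,0,0]],[[0,0,0],[0,0,0]],[[0,0,0],[0,0,0]]]' --jaw 0 --squeeze 25

```text
time_s: 4.45
tool_pos: [0.456, -0.3653, 0.0288]
tool_rot: [-90.0, -0.0, -100.2]
force: [-0.4, 0.0, -0.2]
grip_width: 0.0313
```

Request:
carry_out --targets '[[[0,0,0],[0,0,0]],[[0,0,0],[0,0,0]],[[0,0,0],[0,0,0]],[[0,0,0],[0,0,0]],[[0,0,0],[0,0,0]]]'

```text
time_s: 4.95
tool_pos: [0.456, -0.3654, 0.0288]
tool_rot: [-90.0, -0.0, -100.2]
force: [0.3, -0.3, 0.1]
grip_width: 0.0008
```

Request:
carry_out --targets '[[[0,-10,0],[0,0,0]],[[0,-20,0],[0,0,0]],[[0,-30,0],[0,0,0]],[[0,-30,0],[0,0,0]],[[0,-20,0],[0,0,0]],[[0,-10,0],[0,0,0]],[[0,0,0],[0,0,0]]]'

```text
time_s: 5.65
tool_pos: [0.4569, -0.366, 0.1508]
tool_rot: [-89.8, -0.1, -100.2]
force: [0.6, 0.0, -0.1]
grip_width: 0.0006
```

```bash
python3 plan.py .5985 .183 .15 -80
```

```text
t 5.65 tcp [ 0.4569 -0.366   0.1508] rot [-8.980e+01 -1.000e-01 -1.002e+02] F [ 0.6  0.  -0.1] w 0.0006 q7 -66.1
turn(tool) [ -0.15 -20.19   0.13] then shift mm [-516.     0.8  234.8]
```

```bash
python3 - <<'E'
from h import *
T=wpose(); im=env.read_camera('wrist'); save('w2',overlay(im,dict(setter4=(.4562,-.3649,-10.2)),T)); t=env.read_camera('side'); save('s2',t[100:260,200:440].repeat(3,0).repeat(3,1))
E
```

```text
(no output)
```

View pics/w2.png

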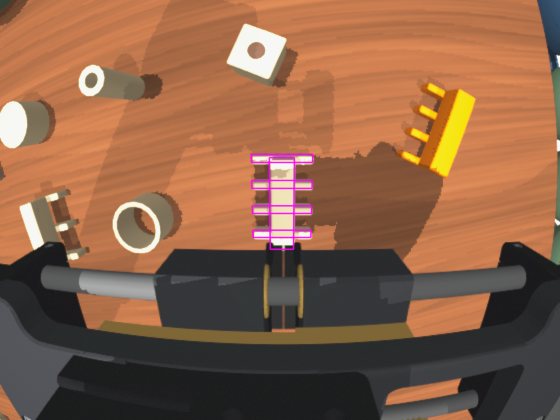

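View pics/s2.png

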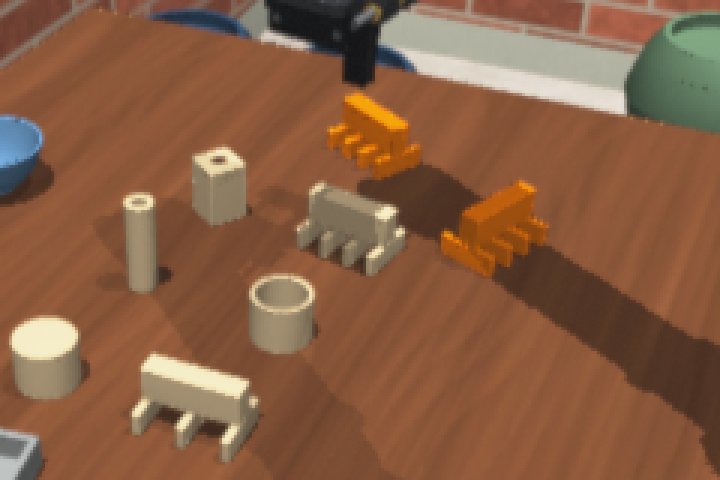

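```bash
python3 - <<'E'
from h import *
T=wpose(); p=T[:3,3]; print('side',proj('side',p),'top',proj('top',p),'wrist',wproj(p+[0,0,1e-6],T), wproj(p+[0,0,.019],T))
t=env.read_camera('top'); save('t2',t)
E
```

```text
side [[318.21603102 135.8285254 ]] top [[388.86649333 229.15644601]] wrist [[282.50468336 242.48463033]] [[282.46836874 254.73781462]]
```

View pics/t2.png

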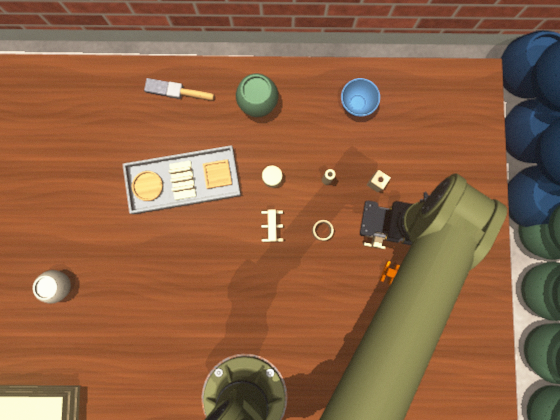

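```bash
python3 - <<'E'
from h import *
T=wpose(); p=T[:3,3]
w=env.read_camera('wrist'); s=env.read_camera('side')
def mark(im,f,pts):
    im=im.copy()
    for q in pts:
        u=f(q)[0]; cv2.circle(im,(int(round(u[0])),int(round(u[1]))),1,(255,0,255),-1)
    return im
pts=[p+[0,0,h+1e-6] for h in (0,.019,.070)]
a=mark(w,lambda q:wproj(q,T),pts)[200:350,210:360]; b=mark(s,lambda q:proj('side',q),pts)[40:190,240:390]
save('z2',np.hstack([cv2.resize(a,(400,400),interpolation=2),cv2.resize(b,(400,400),interpolation=2)]))
E
```

```text
(no output)
```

View pics/z2.png

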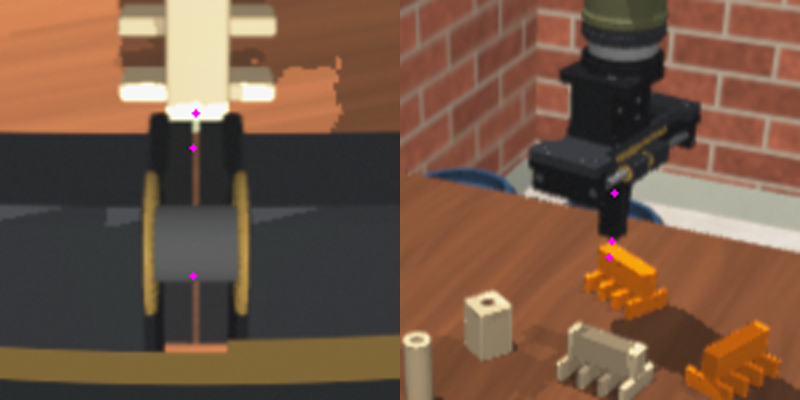

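```bash
python3 - <<'E'
from h import *
T=wpose(); print(T[:3,3])
for z in (.13,.15,.16,.17,.18,.19,.2): print(z,'side',ray2z('side',(319.5,128.9),z)[0][:2].round(4),'wrist',wray((283,245),z,T)[0][:2].round(4))
for z in (.2,.25,.3): print(ray2z('top',(386,221),z)[0].round(3))
save('t2c',cv2.resize(cv2.imread('pics/t2.png')[170:290,340:500,::-1],None,fx=5,fy=5,interpolation=2))
E
```

```text
[ 0.45522423 -0.36478991  0.14731708]
0.13 side [ 0.4797 -0.4379] wrist [ 0.4467 -0.3636]
0.15 side [ 0.466  -0.4006] wrist [ 0.4546 -0.365 ]
0.16 side [ 0.4592 -0.3819] wrist [ 0.4585 -0.3657]
0.17 side [ 0.4524 -0.3633] wrist [ 0.4625 -0.3664]
0.18 side [ 0.4456 -0.3446] wrist [ 0.4665 -0.3671]
0.19 side [ 0.4388 -0.326 ] wrist [ 0.4704 -0.3678]
0.2 side [ 0.432  -0.3073] wrist [ 0.4744 -0.3686]
[ 0.472 -0.345  0.2  ]
[ 0.468 -0.331  0.25 ]
[ 0.464 -0.318  0.3  ]
```

View pics/t2c.png

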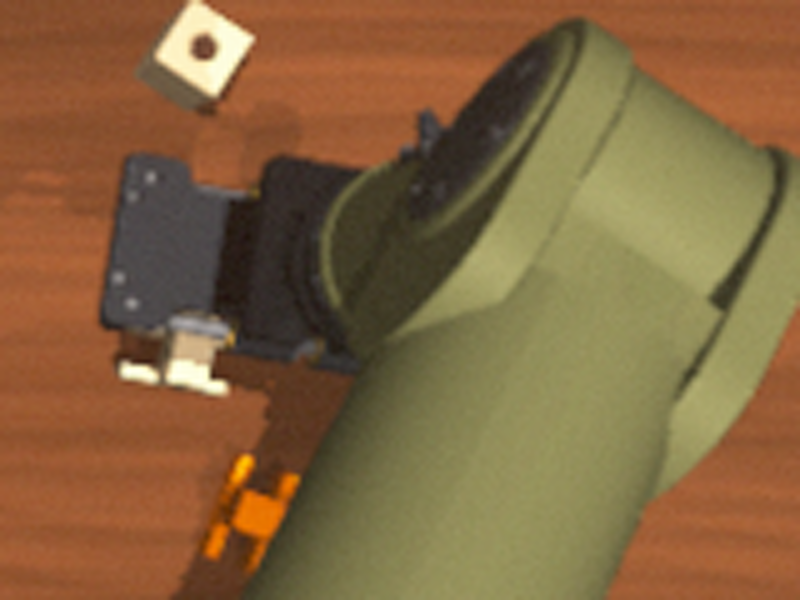

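The jaws shut to 0, so the grasp missed. The side view puts the fingertips about 20 mm higher than the reported TCP implies (tip pixel (319,129)), so they shut on or above the rib top. I'll reopen, go lower and look.

Request:
carry_out --targets '[[[0,0,0],[0,0,0]],[[0,0,0],[0,0,0]],[[0,0,0],[0,0,0]],[[0,0,0],[0,0,0]],[[0,0,0],[0,0,0]],[[0,0,0],[0,0,0]],[[0,0,0],[0,0,0]],[[0,0,0],[0,0,0]],[[0,0,0],[0,0,0]],[[0,0,0],[0,0,0]],[[0,0,0],[0,0,0]],[[0,0,0],[0,0,0]]]' --jaw 1

```text
time_s: 7.1
tool_pos: [0.456, -0.3653, 0.1488]
tool_rot: [-90.0, -0.0, -100.2]
force: [-0.0, 1.0, -0.2]
grip_width: 0.0843
```

Request:
carry_out --targets '[[[0,20,0],[0,0,0]],[[0,30,0],[0,0,0]],[[0,30,0],[0,0,0]],[[0,20,0],[0,0,0]],[[0,12,0],[0,0,0]],[[0,6,0],[0,0,0]],[[0,0,0],[0,0,0]],[[0,0,0],[0,0,0]],[[0,0,0],[0,0,0]]]'

```text
time_s: 8.0
tool_pos: [0.4568, -0.366, 0.0322]
tool_rot: [-89.9, -0.1, -100.2]
force: [0.4, 1.1, -0.1]
grip_width: 0.0868
```

```bash
python3 - <<'E'
from h import *
T=wpose(); p=T[:3,3]; print(p,env.get_obs()['force'],env.get_obs()['grip_width'])
w=env.read_camera('wrist'); s=env.read_camera('side')
def mark(im,f,pts):
    im=im.copy()
    for q in pts:
        u=f(q)[0]; cv2.circle(im,(int(round(u[0])),int(round(u[1]))),1,(255,0,255),-1)
    return im
x=T[:3,0]
pts=[p+x*d+[0,0,h+1e-6] for h in (0,.019) for d in(-.0435,0.,.0435)]
a=mark(w,lambda q:wproj(q,T),pts)[150:350,160:410]; b=mark(s,lambda q:proj('side',q),pts)[110:230,255:405]
save('z3',np.hstack([cv2.resize(a,(400,320),interpolation=2),cv2.resize(b,(400,320),interpolation=2)]))
E
```

```text
[ 0.45681055 -0.36600309  0.03215361] [ 0.43979516  1.07447719 -0.09081088] 0.08680301608479153
```

View pics/z3.png

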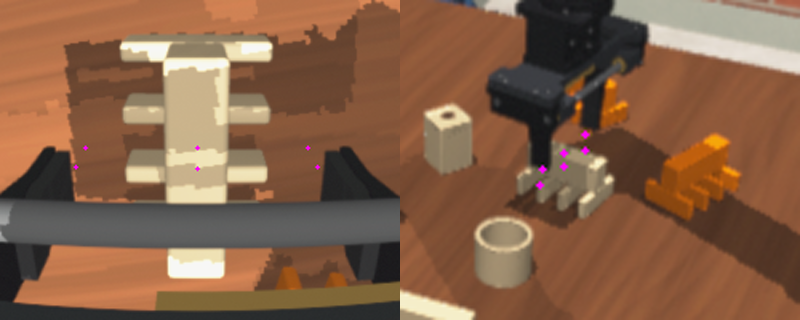

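Request:
carry_out --targets '[[[0,12,0],[0,0,0]],[[0,8,0],[0,0,0]],[[0,4,0],[0,0,0]],[[0,0,0],[0,0,0]],[[0,0,0],[0,0,0]]]'

```text
time_s: 8.6
tool_pos: [0.4559, -0.3653, 0.0066]
tool_rot: [-90.0, 0.0, -100.2]
force: [0.0, 0.2, 0.6]
grip_width: 0.0867
```

Request:
carry_out --targets '[[[0,0,0],[0,0,0]],[[0,0,0],[0,0,0]],[[0,0,0],[0,0,0]],[[0,0,0],[0,0,0]],[[0,0,0],[0,0,0]],[[0,0,0],[0,0,0]],[[0,0,0],[0,0,0]],[[0,0,0],[0,0,0]],[[0,0,0],[0,0,0]],[[0,0,0],[0,0,0]],[[0,0,0],[0,0,0]],[[0,0,0],[0,0,0]]]' --jaw 0

```text
time_s: 9.8
tool_pos: [0.456, -0.3654, 0.0068]
tool_rot: [-90.0, -0.0, -100.2]
force: [-1.2, -0.7, 0.2]
grip_width: 0.0221
```

```bash
python3 - <<'E'
from h import *
T=wpose(); p=T[:3,3]; print(p,env.get_obs()['force'],env.get_obs()['grip_width'])
w=env.read_camera('wrist'); s=env.read_camera('side')
a=w[150:350,160:410]; b=s[110:230,255:405]
save('z4',np.hstack([cv2.resize(a,(400,320),interpolation=2),cv2.resize(b,(400,320),interpolation=2)]))
E
```

```text
[ 0.4559745  -0.36539812  0.00683495] [-1.22686202 -0.66993902  0.16952218] 0.022098192538166795
```

View pics/z4.png

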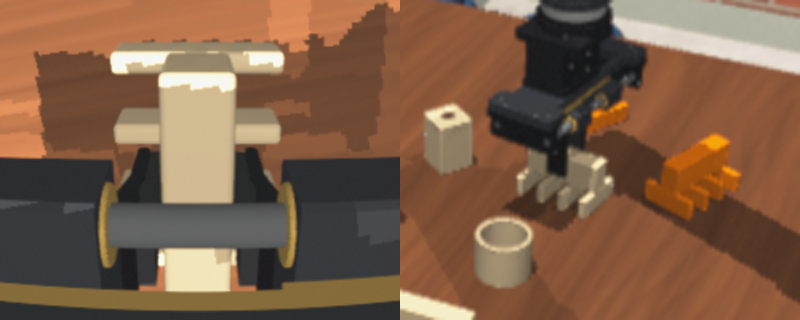

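Gripped at 22.1 mm (the rib width). The effective finger tips sit about 20–25 mm behind the nominal TCP, so I use that from here on. Now lift.

Request:
carry_out --targets '[[[0,-5,0],[0,0,0]],[[0,-10,0],[0,0,0]],[[0,-20,0],[0,0,0]],[[0,-25,0],[0,0,0]],[[0,-25,0],[0,0,0]],[[0,-25,0],[0,0,0]],[[0,-15,0],[0,0,0]],[[0,-5,0],[0,0,0]],[[0,0,0],[0,0,0]],[[0,0,0],[0,0,0]]]'

```text
time_s: 10.9
tool_pos: [0.4552, -0.3648, 0.1355]
tool_rot: [-90.1, 0.1, -100.2]
force: [0.4, 0.6, -2.6]
grip_width: 0.0221
```

Request:
carry_out --targets '[[[0,0,0],[0,-5,0]],[[0,0,0],[0,-5,0]],[[0,0,0],[0,-5,0]],[[0,0,0],[0,-5.2,0]],[[0,0,0],[0,0,0]]]'

```text
time_s: 11.4
tool_pos: [0.4552, -0.3647, 0.1352]
tool_rot: [-90.1, 0.1, -80.0]
force: [-0.5, -1.0, -3.0]
grip_width: 0.0216
```

```bash
python3 plan.py .5985 .183 .137 -80; python3 -c "
from h import *
T=wpose(); im=env.read_camera('wrist'); save('w5',im)"
```

```text
t 11.4 tcp [ 0.4552 -0.3647  0.1352] rot [-90.1   0.1 -80. ] F [-0.5 -1.  -3. ] w 0.0216 q7 -46.4
turn(tool) [ 0.11  0.02 -0.13] then shift mm [-514.5   -1.8  236.2]
```

View pics/w5.png

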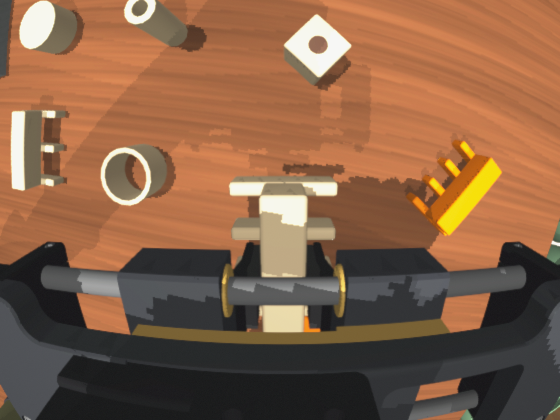

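Request:
carry_out --targets '[[[-15,0,6.5],[0,0,0]],[[-30,0,14],[0,0,0]],[[-35,0,16],[0,0,0]],[[-35,0,16],[0,0,0]],[[-35,0,16],[0,0,0]],[[-35,0,16],[0,0,0]],[[-35,0,16],[0,0,0]],[[-35,0,16],[0,0,0]],[[-35,0,16],[0,0,0]],[[-35,0,16],[0,0,0]],[[-35,0,16],[0,0,0]],[[-35,0,16],[0,0,0]]]'

```text
time_s: 12.65
tool_pos: [0.5645, 0.0579, 0.1368]
tool_rot: [-90.0, 0.0, -80.0]
force: [1.1, -0.6, -2.4]
grip_width: 0.0215
```

Request:
carry_out --targets '[[[-35,0,16],[0,0,0]],[[-35,0,16],[0,0,0]],[[-30,0,14],[0,0,0]],[[-20,0,9],[0,0,0]],[[0,0,0],[0,0,0]],[[0,0,0],[0,0,0]],[[0,0,0],[0,0,0]],[[0,0,0],[0,0,0]]]'

```text
time_s: 13.45
tool_pos: [0.5984, 0.1811, 0.1367]
tool_rot: [-90.0, -0.1, -80.1]
force: [0.3, 0.0, -2.5]
grip_width: 0.0215
```

```bash
python3 plan.py .5985 .183 .137 -80; python3 - <<'E'
from h import *
T=wpose(); p=T[:3,3]; im=env.read_camera('wrist'); np.save('w6.npy',im); s=env.read_camera('side');t=env.read_camera('top')
yaw=env.get_obs()['tool_rot'][2]+90
M['comb2']=[(rect(0,0,.104,.06,.012),1)]+[(rect(x,0,.008,.06,.032),1) for x in(-.026,0,.026)]
M['square_seat2']=M['square_seat']
D=dict(setter4=(p[0],p[1],yaw),comb2=(.5985,.183,10.2),square_seat=(.6168,.0849,10.7),round_seat=(.5811,.2809,0))
dz={'setter4':p[2]-.0068}
a=overlay(im,D,T,dz=dz); b=overlay(s,D,T,'side',dz=dz); c=overlay(t,D,T,'top',dz)
save('w6',a); save('s6',cv2.resize(b[180:380,50:300],None,fx=3,fy=3,interpolation=2))
E
```

```text
t 13.45 tcp [0.5984 0.1811 0.1367] rot [-90.   -0.1 -80.1] F [ 0.3  0.  -2.5] w 0.0215 q7 -108.0
turn(tool) [ 0.02 -0.13  0.06] then shift mm [-1.8 -0.3  0.4]
```

View pics/w6.png

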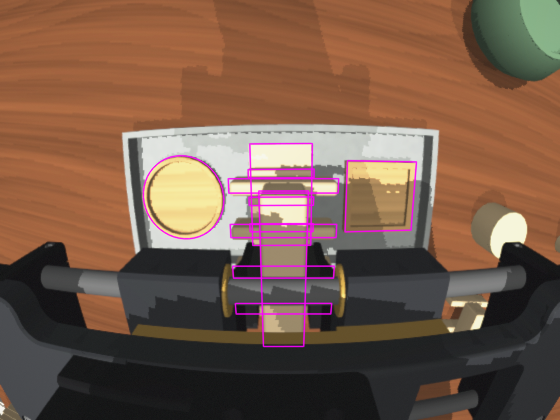

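View pics/s6.png

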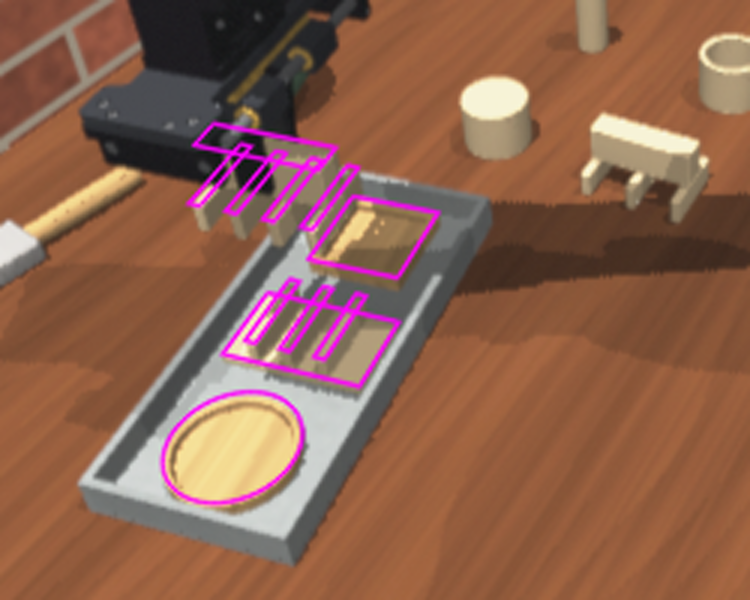

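Wrist and side overlays line the setter up with the comb. I'm descending in stages.

Request:
carry_out --targets '[[[-1.8,10,0.4],[0,0,0]],[[0,20,0],[0,0,0]],[[0,20,0],[0,0,0]],[[0,15,0],[0,0,0]],[[0,10,0],[0,0,0]],[[0,5,0],[0,0,0]],[[0,0,0],[0,0,0]],[[0,0,0],[0,0,0]],[[0,0,0],[0,0,0]]]'

```text
time_s: 14.5
tool_pos: [0.5992, 0.1849, 0.0578]
tool_rot: [-89.9, 0.0, -80.0]
force: [-0.3, 0.6, -1.8]
grip_width: 0.0216
```

```bash
python3 plan.py .5985 .183 .0188 -80; python3 - <<'E'
from h import *
T=wpose(); p=T[:3,3]; im=env.read_camera('wrist'); s=env.read_camera('side')
yaw=env.get_obs()['tool_rot'][2]+90
D=dict(setter4=(p[0],p[1],yaw)); dz={'setter4':p[2]-.0068}
b=overlay(s,D,T,'side',dz=dz)
save('z7',np.hstack([cv2.resize(s[230:330,90:215],(400,320),interpolation=2),cv2.resize(b[230:330,90:215],(400,320),interpolation=2)]))
E
```

```text
t 14.5 tcp [0.5992 0.1849 0.0578] rot [-89.9   0.  -80. ] F [-0.3  0.6 -1.8] w 0.0216 q7 -110.1
turn(tool) [-0.1   0.01 -0.  ] then shift mm [ 1.7 39.  -1.1]
```

View pics/z7.png

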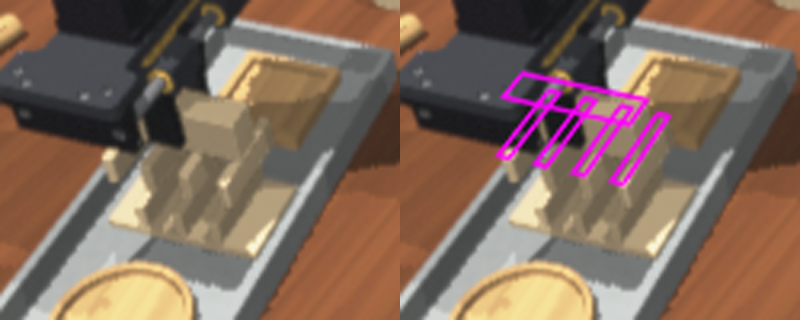

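Request:
carry_out --targets '[[[0,0,0],[0,0,0]],[[0,5,0],[0,0,0]],[[0,5,0],[0,0,0]],[[0,5,0],[0,0,0]],[[0,3,0],[0,0,0]],[[0,3,0],[0,0,0]],[[0,3,0],[0,0,0]],[[0,3,0],[0,0,0]],[[0,0,0],[0,0,0]],[[0,0,0],[0,0,0]]]'

```text
time_s: 15.6
tool_pos: [0.5985, 0.1846, 0.0298]
tool_rot: [-90.0, -0.0, -80.0]
force: [-0.4, 0.1, -2.6]
grip_width: 0.0219
```

```bash
python3 plan.py .5985 .183 .0188 -80; python3 - <<'E'
from h import *
s=env.read_camera('side')
save('z8',cv2.resize(s[230:330,90:215],(750,600),interpolation=2))
E
```

```text
t 15.6 tcp [0.5985 0.1846 0.0298] rot [-90.  -0. -80.] F [-0.4  0.1 -2.6] w 0.0219 q7 -110.8
turn(tool) [0.   0.01 0.  ] then shift mm [ 1.6 11.  -0.3]
```

View pics/z8.png

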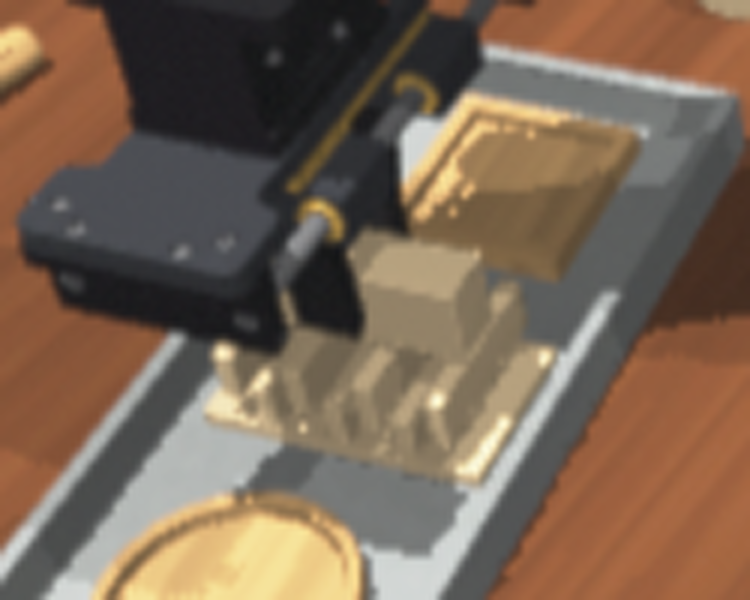

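Request:
carry_out --targets '[[[1.5,3,0],[0,0,0]],[[0,3,0],[0,0,0]],[[0,3,0],[0,0,0]],[[0,2,0],[0,0,0]],[[0,0,0],[0,0,0]],[[0,0,0],[0,0,0]]]'

```text
time_s: 16.25
tool_pos: [0.5987, 0.183, 0.0189]
tool_rot: [-90.0, -0.0, -80.0]
force: [0.3, -0.3, -0.5]
grip_width: 0.0217
```

Weight is transferred (force −2.6 → −0.5 N). Release and lift.

Request:
carry_out --targets '[[[0,0,0],[0,0,0]],[[0,0,0],[0,0,0]],[[0,0,0],[0,0,0]],[[0,0,0],[0,0,0]],[[0,0,0],[0,0,0]],[[0,0,0],[0,0,0]]]' --jaw 0.6

```text
time_s: 16.85
tool_pos: [0.5988, 0.1831, 0.0188]
tool_rot: [-90.0, -0.0, -80.0]
force: [-0.1, -0.0, -0.3]
grip_width: 0.0509
```

Request:
carry_out --targets '[[[0,-5,0],[0,0,0]],[[0,-15,0],[0,0,0]],[[0,-25,0],[0,0,0]],[[0,-30,0],[0,0,0]],[[0,-30,0],[0,0,0]],[[0,-15,0],[0,0,0]],[[0,-10,0],[0,0,0]],[[0,0,0],[0,0,0]],[[0,0,0],[0,0,0]]]' --jaw 1

```text
time_s: 17.75
tool_pos: [0.5982, 0.1828, 0.1477]
tool_rot: [-90.1, -0.0, -80.0]
force: [0.4, -0.9, 0.1]
grip_width: 0.087
```

```bash
python3 plan.py .597 -.367 .149 -33.3;python3 plan.py .597 -.367 .149 -123.3;  python3 - <<'E'
from h import *
T=wpose(); im=env.read_camera('wrist'); s=env.read_camera('side')
D=dict(setter4=(.5985,.183,10)); dz={'setter4':.012}
b=overlay(s,D,T,'side',dz=dz)
save('z9',np.hstack([cv2.resize(s[230:330,90:215],(400,320),interpolation=2),cv2.resize(b[230:330,90:215],(400,320),interpolation=2)]))
E
```

```text
t 17.75 tcp [0.5982 0.1828 0.1477] rot [-90.1  -0.  -80. ] F [ 0.4 -0.9  0.1] w 0.087 q7 -107.8
turn(tool) [ 1.00e-01 -4.67e+01 -2.00e-02] then shift mm [ 300.9   -1.3 -460.1]
t 17.75 tcp [0.5982 0.1828 0.1477] rot [-90.1  -0.  -80. ] F [ 0.4 -0.9  0.1] w 0.087 q7 -107.8
turn(tool) [ 0.09 43.3   0.05] then shift mm [460.1  -1.3 300.9]
```

View pics/z9.png

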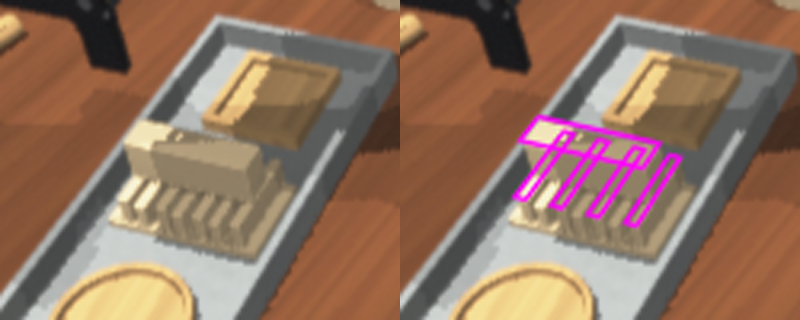

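Setter4 is seated: its fins are interleaved down on the comb plate in the crop. Next the square post, jaw yaw −33.3.

Request:
carry_out --targets '[[[0,0,0],[0,-8,0]],[[0,0,0],[0,-8,0]],[[0,0,0],[0,-8,0]],[[0,0,0],[0,-8,0]],[[0,0,0],[0,-8,0]],[[0,0,0],[0,-6.7,0]],[[10,0,-15],[0,0,0]],[[20,0,-31],[0,0,0]],[[23,0,-35],[0,0,0]],[[23,0,-35],[0,0,0]],[[23,0,-35],[0,0,0]],[[23,0,-35],[0,0,0]]]'

```text
time_s: 19.05
tool_pos: [0.5977, -0.0411, 0.1476]
tool_rot: [-90.1, 0.1, -33.3]
force: [0.7, -0.2, -0.0]
grip_width: 0.087
```

Request:
carry_out --targets '[[[23,0,-35],[0,0,0]],[[23,0,-35],[0,0,0]],[[23,0,-35],[0,0,0]],[[23,0,-35],[0,0,0]],[[23,0,-35],[0,0,0]],[[23,0,-35],[0,0,0]],[[21,0,-34],[0,0,0]],[[15,0,-22],[0,0,0]],[[5,0,-9],[0,0,0]],[[0,0,0],[0,0,0]],[[0,0,0],[0,0,0]],[[0,0,0],[0,0,0]]]'

```text
time_s: 20.25
tool_pos: [0.5982, -0.3645, 0.149]
tool_rot: [-89.9, 0.0, -33.1]
force: [0.9, 0.3, 0.0]
grip_width: 0.0873
```

```bash
python3 plan.py .597 -.3674 .010 -33.3;  python3 - <<'E'
from h import *
T=wpose(); im=env.read_camera('wrist')
b=overlay(im,dict(post=(.5972,-.3674,56.7)),T)
save('w10',b[100:330,130:430].repeat(2,0).repeat(2,1))
E
```

```text
t 20.25 tcp [ 0.5982 -0.3645  0.149 ] rot [-89.9   0.  -33.1] F [0.9 0.3 0. ] w 0.0873 q7 -12.4
turn(tool) [-0.07  0.21 -0.03] then shift mm [  0.6 139.   -3.1]
```

View pics/w10.png

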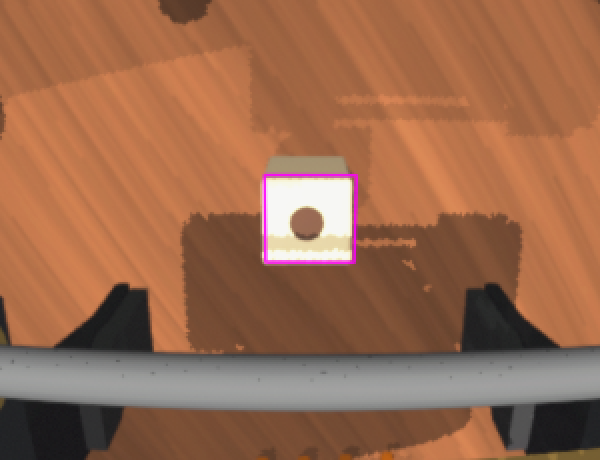

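Request:
carry_out --targets '[[[0.6,15,-2],[0,0,0]],[[0,25,0],[0,0,0]],[[0,30,0],[0,0,0]],[[0,30,0],[0,0,0]],[[0,20,0],[0,0,0]],[[0,12,0],[0,0,0]],[[0,7,0],[0,0,0]],[[0,0,0],[0,0,0]],[[0,0,0],[0,0,0]]]'

```text
time_s: 21.2
tool_pos: [0.5975, -0.3697, 0.0109]
tool_rot: [-90.0, -0.1, -33.3]
force: [0.7, -0.5, 0.8]
grip_width: 0.0871
```

Request:
carry_out --targets '[[[0,0,0],[0,0,0]],[[0,0,0],[0,0,0]],[[0,0,0],[0,0,0]],[[0,0,0],[0,0,0]],[[0,0,0],[0,0,0]],[[0,0,0],[0,0,0]],[[0,0,0],[0,0,0]],[[0,0,0],[0,0,0]],[[0,0,0],[0,0,0]],[[0,0,0],[0,0,0]]]' --jaw 0

```text
time_s: 22.2
tool_pos: [0.5964, -0.3693, 0.0098]
tool_rot: [-90.0, 0.0, -33.3]
force: [-2.4, 1.3, 1.4]
grip_width: 0.0398
```

```bash
python3 plan.py .597 -.3674 .160 10.7
```

```text
t 22.2 tcp [ 0.5964 -0.3693  0.0098] rot [-90.    0.  -33.3] F [-2.4  1.3  1.4] w 0.0398 q7 -14.3
turn(tool) [-1.0e-02 -4.4e+01 -4.0e-02] then shift mm [   0.9 -150.2    1.8]
```

Request:
carry_out --targets '[[[0,-8,0],[0,0,0]],[[0,-15,0],[0,0,0]],[[0,-25,0],[0,0,0]],[[0,-35,0],[0,0,0]],[[0,-35,0],[0,0,0]],[[0,-22,0],[0,0,0]],[[0,-10,0],[0,-6,0]],[[0,0,0],[0,-8,0]],[[0,0,0],[0,-8,0]],[[0,0,0],[0,-8,0]],[[0,0,0],[0,-8,0]],[[0,0,0],[0,-6,0]]]'

```text
time_s: 23.4
tool_pos: [0.597, -0.3697, 0.1613]
tool_rot: [-90.1, -0.1, 11.0]
force: [0.1, 0.3, -1.7]
grip_width: 0.04
```

Request:
carry_out --targets '[[[4,0,16],[0,0,0]],[[8,0,32],[0,0,0]],[[9,0,40],[0,0,0]],[[9,0,40],[0,0,0]],[[9,0,40],[0,0,0]],[[9,0,40],[0,0,0]],[[9,0,40],[0,0,0]],[[9,0,40],[0,0,0]],[[9,0,40],[0,0,0]],[[9,0,40],[0,0,0]],[[9,0,40],[0,0,0]],[[8,0,20],[0,0,0]]]'

```text
time_s: 24.6
tool_pos: [0.615, 0.077, 0.1613]
tool_rot: [-89.9, -0.1, 10.9]
force: [-0.8, 0.3, -1.9]
grip_width: 0.04
```

Request:
carry_out --targets '[[[3,0,14.5],[0,0,0]],[[0,0,0],[0,0,0]],[[0,0,0],[0,0,0]],[[0,0,0],[0,0,0]],[[0,0,0],[0,0,0]],[[0,0,0],[0,0,0]]]'

```text
time_s: 25.2
tool_pos: [0.6168, 0.0832, 0.1597]
tool_rot: [-90.0, 0.0, 10.6]
force: [0.6, 0.1, -2.6]
grip_width: 0.0396
```

```bash
python3 plan.py .616 .084 .022 10.7; python3 - <<'E'
from h import *
T=wpose(); s=env.read_camera('side'); save('s11',s); im=env.read_camera('wrist'); save('w11',im)
E
```

```text
t 25.2 tcp [0.6168 0.0832 0.1597] rot [-90.    0.   10.6] F [ 0.6  0.1 -2.6] w 0.0396 q7 -11.2
turn(tool) [ 0.02 -0.13 -0.02] then shift mm [ -0.7 137.7   1. ]
```

View pics/s11.png

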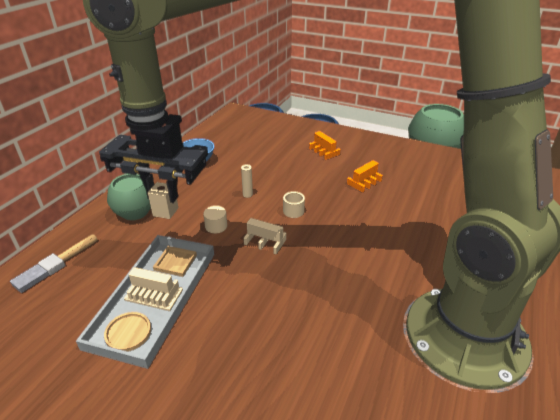

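View pics/w11.png

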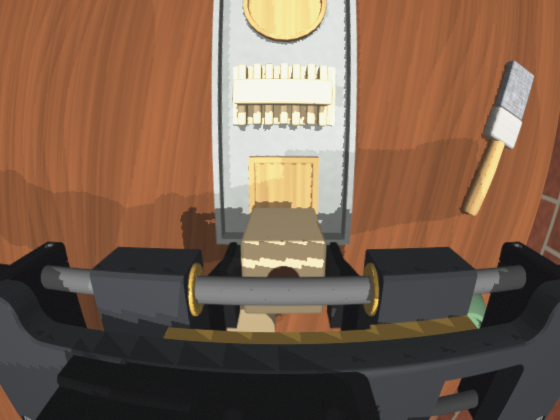

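Wrist view: post held over the square seat (283,180), setter4 interleaved in the comb at (283,95). Lower the post.

Request:
carry_out --targets '[[[-0.7,15,1],[0,0,0]],[[0,25,0],[0,0,0]],[[0,30,0],[0,0,0]],[[0,25,0],[0,0,0]],[[0,15,0],[0,0,0]],[[0,10,0],[0,0,0]],[[0,5,0],[0,0,0]],[[0,5,0],[0,0,0]],[[0,4,0],[0,0,0]],[[0,3,0],[0,0,0]],[[0,0,0],[0,0,0]],[[0,0,0],[0,0,0]]]'

```text
time_s: 26.5
tool_pos: [0.6161, 0.0855, 0.0232]
tool_rot: [-90.0, -0.0, 10.7]
force: [0.5, -0.5, -0.7]
grip_width: 0.0398
```

```bash
python3 plan.py .616 .084 .022 10.7; python3 - <<'E'
from h import *
s=env.read_camera('side'); save('s12',cv2.resize(s[200:350,70:270],(800,600),interpolation=2))
E
```

```text
t 26.5 tcp [0.6161 0.0855 0.0232] rot [-90.   -0.   10.7] F [ 0.5 -0.5 -0.7] w 0.0398 q7 -15.4
turn(tool) [0.01 0.   0.03] then shift mm [-0.4  1.2 -1.5]
```

View pics/s12.png

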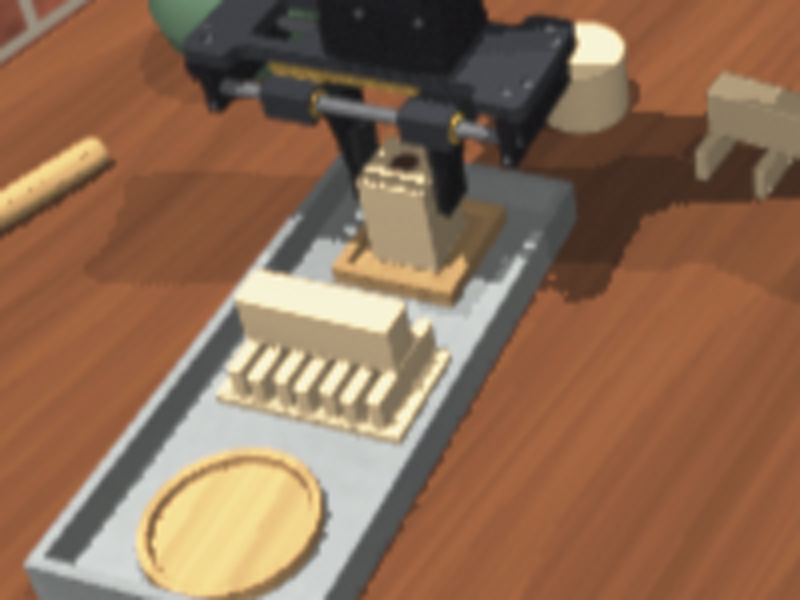

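Request:
carry_out --targets '[[[0,1,0],[0,0,0]],[[0,0,0],[0,0,0]],[[0,0,0],[0,0,0]]]'

```text
time_s: 26.85
tool_pos: [0.6159, 0.0855, 0.0219]
tool_rot: [-90.0, -0.0, 10.7]
force: [-0.1, 0.3, -1.8]
grip_width: 0.0397
```

Request:
carry_out --targets '[[[0,0,0],[0,0,0]],[[0,0,0],[0,0,0]],[[0,0,0],[0,0,0]],[[0,0,0],[0,0,0]],[[0,0,0],[0,0,0]],[[0,0,0],[0,0,0]]]' --jaw 0.75

```text
time_s: 27.45
tool_pos: [0.6159, 0.0855, 0.0219]
tool_rot: [-90.0, -0.0, 10.7]
force: [0.3, -1.0, 0.8]
grip_width: 0.065
```

Request:
carry_out --targets '[[[0,-5,0],[0,0,0]],[[0,-15,0],[0,0,0]],[[0,-25,0],[0,0,0]],[[0,-30,0],[0,0,0]],[[0,-30,0],[0,0,0]],[[0,-20,0],[0,0,0]],[[0,-10,0],[0,0,0]],[[0,0,0],[0,0,0]],[[0,0,0],[0,0,0]]]' --jaw 1

```text
time_s: 28.35
tool_pos: [0.6154, 0.0853, 0.1563]
tool_rot: [-90.0, 0.1, 10.7]
force: [0.3, -0.3, 0.5]
grip_width: 0.0869
```

```bash
python3 plan.py .4588 -.2121 .157 -30; python3 - <<'E'
from h import *
s=env.read_camera('side'); save('s13',cv2.resize(s[200:350,70:270],(800,600),interpolation=2))
E
```

```text
t 28.35 tcp [0.6154 0.0853 0.1563] rot [-90.    0.1  10.7] F [ 0.3 -0.3  0.5] w 0.0869 q7 -11.4
turn(tool) [ 3.00e-02  4.07e+01 -4.00e-02] then shift mm [  13.1   -0.7 -335.9]
```

View pics/s13.png

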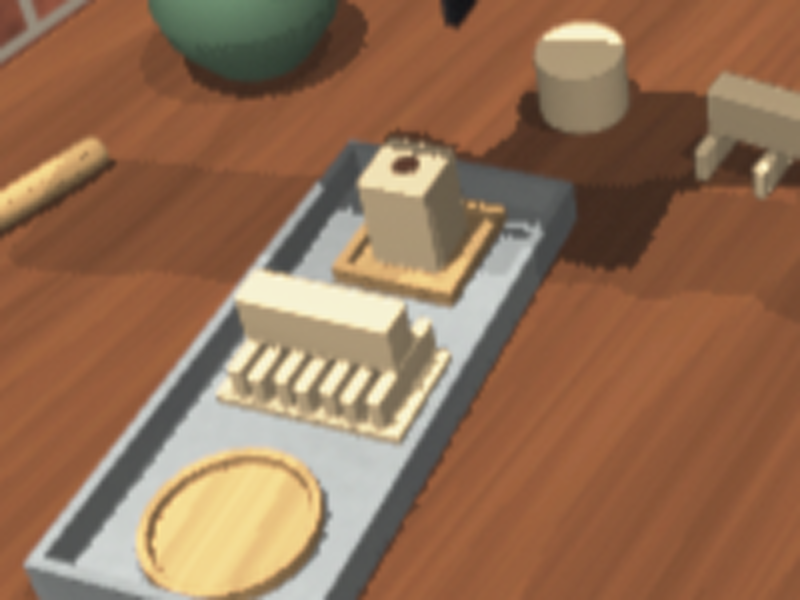

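Post stands in the square seat. Next is the wide tube, the open ring at top (323,230).

Request:
carry_out --targets '[[[0,0,0],[0,8,0]],[[0,0,0],[0,8,0]],[[0,0,0],[0,8,0]],[[0,0,0],[0,8,0]],[[0,0,0],[0,8.7,0]],[[1,0,-20],[0,0,0]],[[2,0,-40],[0,0,0]],[[2,0,-45],[0,0,0]],[[2,0,-45],[0,0,0]],[[2,0,-45],[0,0,0]],[[1,0,-45],[0,0,0]],[[1,0,-45],[0,0,0]]]'

```text
time_s: 29.6
tool_pos: [0.4813, -0.1684, 0.1556]
tool_rot: [-90.0, 0.1, -29.9]
force: [1.0, -0.6, -0.3]
grip_width: 0.0869
```

Request:
carry_out --targets '[[[1,0,-35],[0,0,0]],[[1,0,-16],[0,0,0]],[[0,0,0],[0,0,0]],[[0,0,0],[0,0,0]],[[0,0,0],[0,0,0]],[[0,0,0],[0,0,0]]]'

```text
time_s: 30.2
tool_pos: [0.4604, -0.2106, 0.1566]
tool_rot: [-90.0, 0.0, -29.7]
force: [0.3, 0.4, 0.6]
grip_width: 0.0871
```

```bash
python3 plan.py .4588 -.2121 .002 -30;  python3 - <<'E'
from h import *
T=wpose(); im=env.read_camera('wrist')
b=overlay(im,dict(wide=(.4588,-.2121,0),slim=(.6046,-.2258,0)),T)
save('w14',b)
E
```

```text
t 30.2 tcp [ 0.4604 -0.2106  0.1566] rot [-90.    0.  -29.7] F [0.3 0.4 0.6] w 0.0871 q7 -9.6
turn(tool) [-0.02  0.28 -0.02] then shift mm [ -0.6 154.6  -2.1]
```

View pics/w14.png

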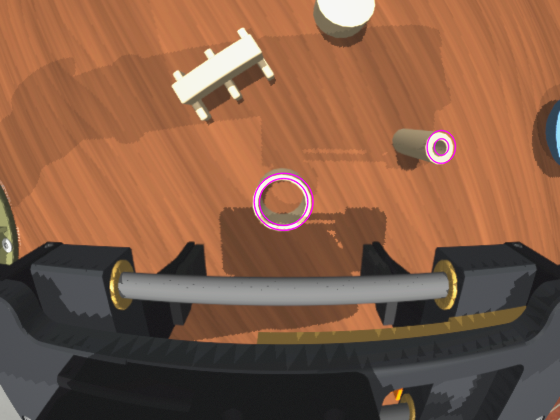

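The wide tube is centred under the gripper at (283,201), with its bore visible. Descend and grip.

Request:
carry_out --targets '[[[-0.6,20,-1.5],[0,0,0]],[[0,30,0],[0,0,0]],[[0,35,0],[0,0,0]],[[0,30,0],[0,0,0]],[[0,20,0],[0,0,0]],[[0,12,0],[0,0,0]],[[0,7,0],[0,0,0]],[[0,0,0],[0,0,0]],[[0,0,0],[0,0,0]]]'

```text
time_s: 31.15
tool_pos: [0.4593, -0.2135, 0.0038]
tool_rot: [-90.0, -0.1, -29.9]
force: [-0.2, 0.1, -0.3]
grip_width: 0.0872
```

Request:
carry_out --targets '[[[0,0,0],[0,0,0]],[[0,0,0],[0,0,0]],[[0,0,0],[0,0,0]],[[0,0,0],[0,0,0]],[[0,0,0],[0,0,0]],[[0,0,0],[0,0,0]],[[0,0,0],[0,0,0]],[[0,0,0],[0,0,0]]]' --jaw 0 --squeeze 20

```text
time_s: 31.95
tool_pos: [0.4583, -0.2133, 0.0029]
tool_rot: [-90.0, 0.0, -29.9]
force: [-1.1, 0.4, 1.9]
grip_width: 0.0547
```

Request:
carry_out --targets '[[[0,-5,0],[0,0,0]],[[0,-15,0],[0,0,0]],[[0,-25,0],[0,0,0]],[[0,-35,0],[0,0,0]],[[0,-35,0],[0,0,0]],[[0,-20,0],[0,0,0]],[[0,-15,0],[0,0,0]],[[0,0,0],[0,0,0]],[[0,0,0],[0,0,0]]]'

```text
time_s: 32.85
tool_pos: [0.4582, -0.2132, 0.1525]
tool_rot: [-90.0, 0.0, -29.9]
force: [-0.1, 0.1, -1.2]
grip_width: 0.0547
```

```bash
python3 plan.py .5811 .2809 .152 10.4;  python3 - <<'E'
from h import *
T=wpose(); im=env.read_camera('wrist'); save('w15',im[150:350,130:430].repeat(2,0).repeat(2,1))
E
```

```text
t 32.85 tcp [ 0.4582 -0.2132  0.1525] rot [-90.    0.  -29.9] F [-0.1  0.1 -1.2] w 0.0547 q7 -9.5
turn(tool) [ 1.000e-02 -4.029e+01 -1.000e-02] then shift mm [210.1   0.5 463.8]
```

View pics/w15.png

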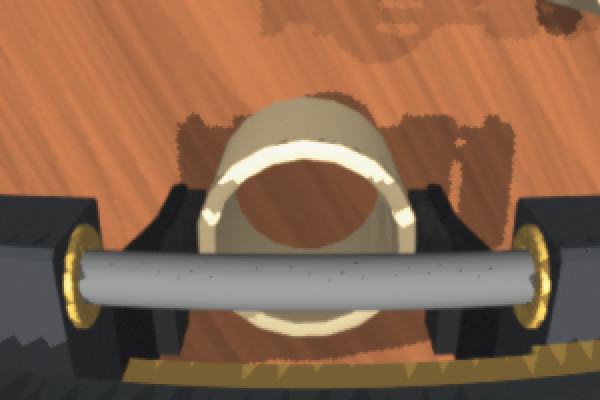

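Request:
carry_out --targets '[[[0,0,0],[0,-8,0]],[[0,0,0],[0,-8,0]],[[0,0,0],[0,-8,0]],[[0,0,0],[0,-8,0]],[[0,0,0],[0,-8.3,0]],[[7,0,15],[0,0,0]],[[14,0,30],[0,0,0]],[[17,0,38],[0,0,0]],[[17,0,38],[0,0,0]],[[17,0,38],[0,0,0]],[[17,0,38],[0,0,0]],[[17,0,38],[0,0,0]]]'

```text
time_s: 34.1
tool_pos: [0.5195, 0.0385, 0.1515]
tool_rot: [-90.0, 0.1, 10.4]
force: [0.7, 0.0, 0.1]
grip_width: 0.0548
```

Request:
carry_out --targets '[[[17,0,38],[0,0,0]],[[17,0,38],[0,0,0]],[[17,0,38],[0,0,0]],[[17,0,38],[0,0,0]],[[17,0,38],[0,0,0]],[[13,0,26],[0,0,0]],[[6,0,13],[0,0,0]],[[0,0,0],[0,0,0]],[[0,0,0],[0,0,0]],[[0,0,0],[0,0,0]],[[0,0,0],[0,0,0]],[[0,0,0],[0,0,0]]]'

```text
time_s: 35.3
tool_pos: [0.5815, 0.2796, 0.153]
tool_rot: [-90.1, -0.0, 10.3]
force: [0.1, -0.1, -0.4]
grip_width: 0.0546
```

```bash
python3 plan.py .5811 .2805 .013 10.4;  python3 - <<'E'
from h import *
T=wpose(); im=env.read_camera('side'); save('s16',im[150:400,50:300].repeat(2,0).repeat(2,1))
E
```

```text
t 35.3 tcp [0.5815 0.2796 0.153 ] rot [-90.1  -0.   10.3] F [ 0.1 -0.1 -0.4] w 0.0546 q7 -31.2
turn(tool) [ 0.05 -0.09  0.02] then shift mm [ -0.2 140.    1. ]
```

View pics/s16.png

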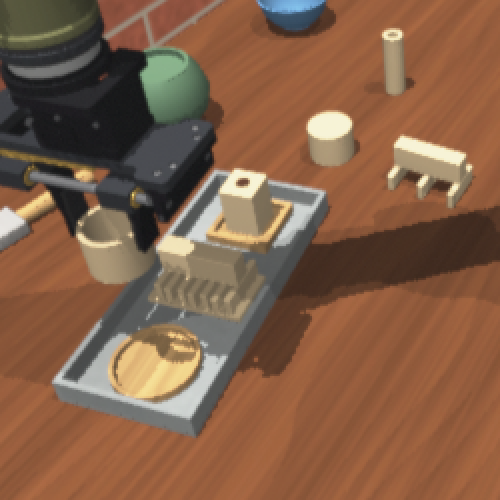

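Request:
carry_out --targets '[[[0,15,0.5],[0,0,0]],[[0,25,0],[0,0,0]],[[0,30,0],[0,0,0]],[[0,25,0],[0,0,0]],[[0,15,0],[0,0,0]],[[0,10,0],[0,0,0]],[[0,6,0],[0,0,0]],[[0,5,0],[0,0,0]],[[0,4,0],[0,0,0]],[[0,4,0],[0,0,0]],[[0,0,0],[0,0,0]],[[0,0,0],[0,0,0]]]'

```text
time_s: 36.55
tool_pos: [0.5812, 0.2816, 0.0141]
tool_rot: [-90.0, -0.0, 10.4]
force: [0.8, 0.1, 0.0]
grip_width: 0.0543
```

```bash
python3 plan.py .5811 .2805 .013 10.4;  python3 - <<'E'
from h import *
im=env.read_camera('side'); save('s17',cv2.resize(im[250:370,70:230],None,fx=5,fy=5,interpolation=2))
E
```

```text
t 36.55 tcp [0.5812 0.2816 0.0141] rot [-90.   -0.   10.4] F [0.8 0.1 0. ] w 0.0543 q7 -35.1
turn(tool) [0.   0.01 0.02] then shift mm [-0.3  1.1 -1. ]
```

View pics/s17.png

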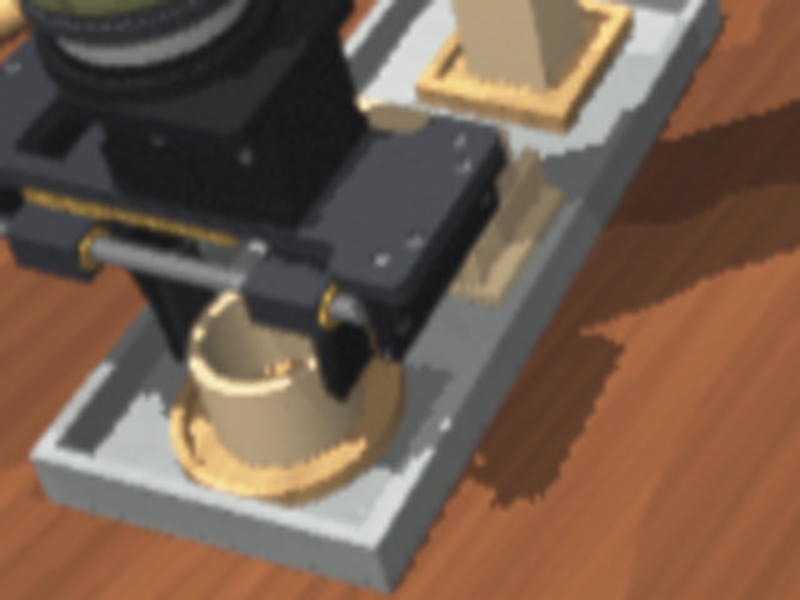

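Request:
carry_out --targets '[[[0,1,0],[0,0,0]],[[0,0,0],[0,0,0]],[[0,0,0],[0,0,0]]]'

```text
time_s: 36.9
tool_pos: [0.5813, 0.2816, 0.0131]
tool_rot: [-90.0, -0.0, 10.4]
force: [-0.5, 0.9, -0.9]
grip_width: 0.0547
```

Request:
carry_out --targets '[[[0,0,0],[0,0,0]],[[0,0,0],[0,0,0]],[[0,0,0],[0,0,0]],[[0,0,0],[0,0,0]],[[0,0,0],[0,0,0]],[[0,0,0],[0,0,0]]]' --jaw 0.9

```text
time_s: 37.5
tool_pos: [0.581, 0.2815, 0.0128]
tool_rot: [-90.0, 0.0, 10.4]
force: [-0.5, -0.7, -0.1]
grip_width: 0.0778
```

Request:
carry_out --targets '[[[0,-5,0],[0,0,0]],[[0,-15,0],[0,0,0]],[[0,-25,0],[0,0,0]],[[0,-35,0],[0,0,0]],[[0,-35,0],[0,0,0]],[[0,-25,0],[0,0,0]],[[0,-15,0],[0,0,0]],[[0,-5,0],[0,0,0]],[[0,0,0],[0,0,0]]]'

```text
time_s: 38.4
tool_pos: [0.5811, 0.2815, 0.1731]
tool_rot: [-90.0, -0.0, 10.4]
force: [-0.3, 1.1, -0.3]
grip_width: 0.0779
```

```bash
python3 plan.py .6046 -.2258 .173 -20;  python3 - <<'E'
from h import *
T=wpose(); w=env.read_camera('wrist'); np.save('w18.npy',w); np.save('T18.npy',T)
im=env.read_camera('side'); save('s18',np.hstack([cv2.resize(im[250:370,70:230],(400,300),interpolation=2),cv2.resize(w[60:285,130:430],(400,300),interpolation=2)]))
E
```

```text
t 38.4 tcp [0.5811 0.2815 0.1731] rot [-90.   -0.   10.4] F [-0.3  1.1 -0.3] w 0.0779 q7 -30.8
turn(tool) [1.000e-02 3.041e+01 3.000e-02] then shift mm [ 1.956e+02  1.000e-01 -4.686e+02]
```

View pics/s18.png

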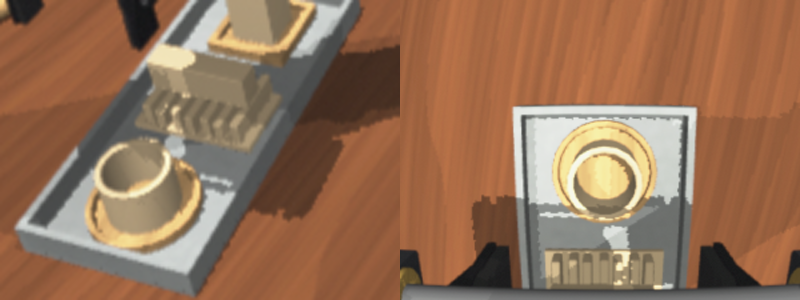

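```bash
python3 - <<'E'
from h import *
w=np.load('w18.npy');T=np.load('T18.npy')
print(wray((283.75,197),.055,T)[0])
a=overlay(w,dict(wide=(.5812,.2815,0),round_seat=(.5811,.2809,0)),T,dz={'wide':.010})
save('w18o',cv2.resize(a[130:250,210:360],None,fx=5,fy=5,interpolation=2))
E
```

```text
[0.58059705 0.28315002 0.055     ]
```

Request:
carry_out --targets '[[[0,0,0],[0,7.6,0]],[[0,0,0],[0,7.6,0]],[[0,0,0],[0,7.6,0]],[[0,0,0],[0,7.6,0]],[[6,0,-15],[0,0,0]],[[13,0,-31],[0,0,0]],[[16,0,-38],[0,0,0]],[[16,0,-38],[0,0,0]],[[16,0,-38],[0,0,0]],[[16,0,-38],[0,0,0]],[[16,0,-38],[0,0,0]],[[16,0,-38],[0,0,0]]]'

```text
time_s: 39.7
tool_pos: [0.5942, -0.0187, 0.1718]
tool_rot: [-90.1, 0.1, -19.9]
force: [0.2, 0.5, -0.3]
grip_width: 0.0782
```

Request:
carry_out --targets '[[[16,0,-38],[0,0,0]],[[16,0,-38],[0,0,0]],[[16,0,-38],[0,0,0]],[[16,0,-38],[0,0,0]],[[11,0,-27],[0,0,0]],[[6,0,-14],[0,0,0]],[[0,0,0],[0,0,0]],[[0,0,0],[0,0,0]],[[0,0,0],[0,0,0]],[[0,0,0],[0,0,0]],[[0,0,0],[0,0,0]]]'

```text
time_s: 40.8
tool_pos: [0.6059, -0.2229, 0.1731]
tool_rot: [-90.0, -0.0, -19.8]
force: [0.4, 0.1, -0.6]
grip_width: 0.0786
```

```bash
python3 plan.py .6046 -.2258 .042 -20;  python3 - <<'E'
from h import *
T=wpose(); im=env.read_camera('wrist')
b=overlay(im,dict(slim=(.6046,-.2258,0)),T)
save('w19',cv2.resize(b[130:280,180:380],None,fx=4,fy=4,interpolation=2))
E
```

```text
t 40.8 tcp [ 0.6059 -0.2229  0.1731] rot [-90.   -0.  -19.8] F [ 0.4  0.1 -0.6] w 0.0786 q7 -9.7
turn(tool) [-0.    0.15  0.02] then shift mm [ -0.2 131.1  -3.2]
```

View pics/w18o.png

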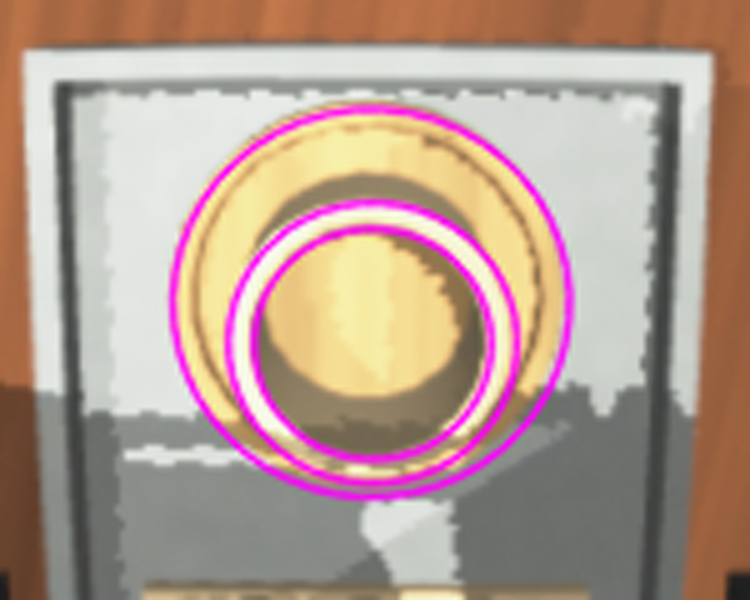

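View pics/w19.png

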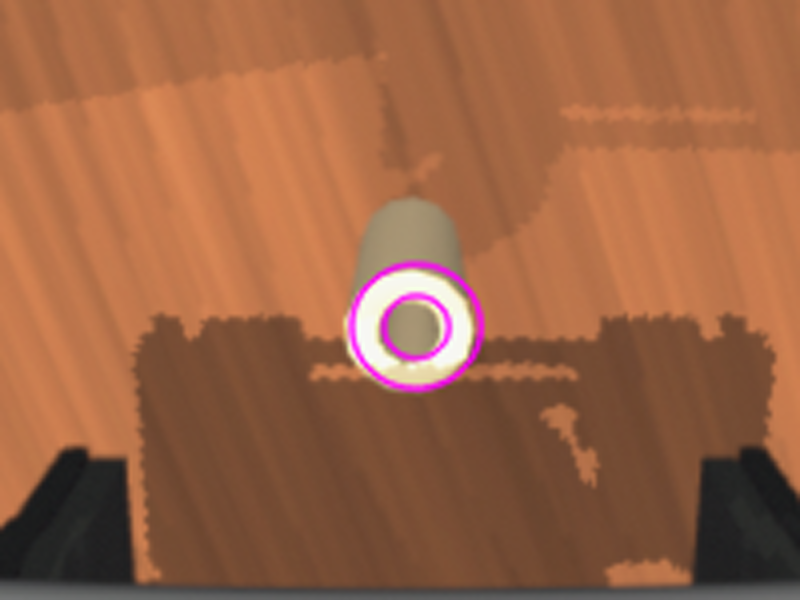

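Wide tube centred in the seat within ~2 mm, upright. The slim tube is under the gripper, overlay matching within ~1 mm. Descend and grip its upper third.

Request:
carry_out --targets '[[[-0.5,10,-2.3],[0,0,0]],[[0,20,0],[0,0,0]],[[0,30,0],[0,0,0]],[[0,30,0],[0,0,0]],[[0,20,0],[0,0,0]],[[0,14,0],[0,0,0]],[[0,7,0],[0,0,0]],[[0,0,0],[0,0,0]],[[0,0,0],[0,0,0]]]'

```text
time_s: 41.75
tool_pos: [0.6051, -0.2265, 0.0428]
tool_rot: [-90.0, -0.1, -20.0]
force: [-0.0, 0.3, -0.2]
grip_width: 0.0782
```

Request:
carry_out --targets '[[[0,0,0],[0,0,0]],[[0,0,0],[0,0,0]],[[0,0,0],[0,0,0]],[[0,0,0],[0,0,0]],[[0,0,0],[0,0,0]],[[0,0,0],[0,0,0]],[[0,0,0],[0,0,0]],[[0,0,0],[0,0,0]],[[0,0,0],[0,0,0]],[[0,0,0],[0,0,0]],[[0,0,0],[0,0,0]]]' --jaw 0 --squeeze 20

```text
time_s: 42.85
tool_pos: [0.6042, -0.2263, 0.0418]
tool_rot: [-90.0, 0.0, -20.0]
force: [-1.0, -0.2, -0.4]
grip_width: 0.0279
```

Request:
carry_out --targets '[[[0,-5,0],[0,0,0]],[[0,-15,0],[0,0,0]],[[0,-25,0],[0,0,0]],[[0,-35,0],[0,0,0]],[[0,-30,0],[0,0,0]],[[0,-15,0],[0,0,0]],[[0,-5,0],[0,0,0]],[[0,0,0],[0,0,0]],[[0,0,0],[0,0,0]]]'

```text
time_s: 43.75
tool_pos: [0.6033, -0.2262, 0.1701]
tool_rot: [-90.0, 0.2, -20.0]
force: [-0.5, 0.9, -1.2]
grip_width: 0.0278
```

```bash
python3 plan.py .5807 .282 .172 10.4;  python3 - <<'E'
from h import *
im=env.read_camera('wrist');s=env.read_camera('side')
save('w20',np.hstack([cv2.resize(im[150:350,150:417],(400,300),interpolation=2),cv2.resize(s[80:230,150:350],(400,300),interpolation=2)]))
E
```

```text
t 43.75 tcp [ 0.6033 -0.2262  0.1701] rot [-90.    0.2 -20. ] F [-0.5  0.9 -1.2] w 0.0278 q7 -9.5
turn(tool) [ -0.04 -30.39  -0.16] then shift mm [ 69.5  -1.9 503.9]
```

View pics/w20.png

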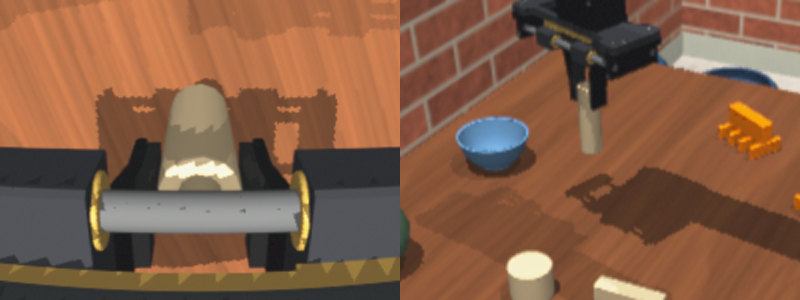

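Request:
carry_out --targets '[[[0,0,0],[0,-7.6,0]],[[0,0,0],[0,-7.6,0]],[[0,0,0],[0,-7.6,0]],[[0,0,0],[0,-7.6,0]],[[2,0,15],[0,0,0]],[[4,0,30],[0,0,0]],[[5,0,38],[0,0,0]],[[5,0,38],[0,0,0]],[[5,0,38],[0,0,0]],[[5,0,38],[0,0,0]],[[5,0,38],[0,0,0]],[[5,0,38],[0,0,0]]]'

```text
time_s: 45.05
tool_pos: [0.5891, 0.0515, 0.1713]
tool_rot: [-90.0, 0.1, 10.3]
force: [0.9, -0.5, -1.9]
grip_width: 0.0277
```

Request:
carry_out --targets '[[[5,0,38],[0,0,0]],[[5,0,38],[0,0,0]],[[5,0,38],[0,0,0]],[[5,0,38],[0,0,0]],[[5,0,38],[0,0,0]],[[5,0,26],[0,0,0]],[[3,0,15],[0,0,0]],[[0,0,0],[0,0,0]],[[0,0,0],[0,0,0]],[[0,0,0],[0,0,0]],[[0,0,0],[0,0,0]]]'

```text
time_s: 46.15
tool_pos: [0.5819, 0.2796, 0.1717]
tool_rot: [-90.1, 0.0, 10.2]
force: [0.9, 0.3, -1.4]
grip_width: 0.028
```

```bash
python3 plan.py .5807 .2822 .052 10.4;  python3 - <<'E'
from h import *
T=wpose();p=T[:3,3]
M['slim2']=[(circ(.014,.0),1)]
im=env.read_camera('wrist');s=env.read_camera('side')
D=dict(slim2=(p[0],p[1],0),wide=(.5806,.283,0)); dz=dict(slim2=p[2]-.042,wide=.01)
a=overlay(im,D,T,dz=dz);b=overlay(s,D,T,'side',dz)
save('w21',np.hstack([cv2.resize(a[120:345,130:430],(400,300),interpolation=2),cv2.resize(b[190:370,40:280],(400,300),interpolation=2)]))
E
```

```text
t 46.15 tcp [0.5819 0.2796 0.1717] rot [-90.1   0.   10.2] F [ 0.9  0.3 -1.4] w 0.028 q7 -30.4
turn(tool) [ 0.07 -0.18 -0.  ] then shift mm [ -0.7 119.7   2.7]
```

View pics/w21.png

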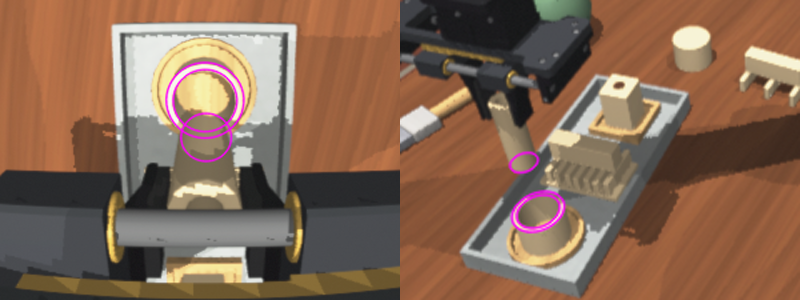

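Request:
carry_out --targets '[[[-0.7,10,1.5],[0,0,0]],[[0,15,0],[0,0,0]],[[0,15,0],[0,0,0]],[[0,12,0],[0,0,0]],[[0,6,0],[0,0,0]],[[0,0,0],[0,0,0]],[[0,0,0],[0,0,0]],[[0,0,0],[0,0,0]],[[0,0,0],[0,0,0]]]'

```text
time_s: 47.15
tool_pos: [0.5806, 0.2835, 0.1146]
tool_rot: [-90.0, -0.1, 10.4]
force: [0.9, -0.3, -0.6]
grip_width: 0.0277
```

```bash
python3 plan.py .5807 .2824 .052 10.4;  python3 - <<'E'
from h import *
T=wpose();p=T[:3,3]
M['slim2']=[(circ(.014,.0),1)]
im=env.read_camera('wrist');s=env.read_camera('side')
D=dict(slim2=(p[0],p[1],0),wide=(.5806,.283,0)); dz=dict(slim2=p[2]-.042,wide=.01)
a=im;b=overlay(s,D,T,'side',dz)
save('w22',np.hstack([cv2.resize(a[120:345,130:430],(400,300),interpolation=2),cv2.resize(b[230:365,40:220],(400,300),interpolation=2)]))
E
```

```text
t 47.15 tcp [0.5806 0.2835 0.1146] rot [-90.   -0.1  10.4] F [ 0.9 -0.3 -0.6] w 0.0277 q7 -31.8
turn(tool) [-0.01  0.01  0.07] then shift mm [-0.1 62.6 -1.1]
```

View pics/w22.png

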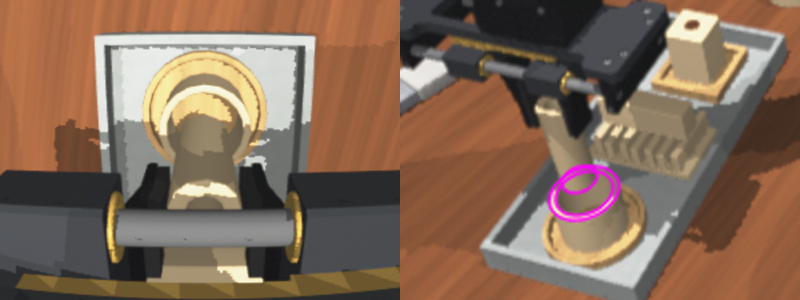

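Request:
carry_out --targets '[[[0,5,0],[0,0,0]],[[0,8,0],[0,0,0]],[[0,8,0],[0,0,0]],[[0,8,0],[0,0,0]],[[0,5,0],[0,0,0]],[[0,0,0],[0,0,0]],[[0,0,0],[0,0,0]]]'

```text
time_s: 47.95
tool_pos: [0.5801, 0.2832, 0.0797]
tool_rot: [-90.0, 0.0, 10.4]
force: [0.2, -0.4, -1.1]
grip_width: 0.0277
```

Request:
carry_out --targets '[[[0,5,0],[0,0,0]],[[0,6,0],[0,0,0]],[[0,6,0],[0,0,0]],[[0,4,0],[0,0,0]],[[0,3,0],[0,0,0]],[[0,2,0],[0,0,0]],[[0,2,0],[0,0,0]],[[0,0,0],[0,0,0]],[[0,0,0],[0,0,0]]]'

```text
time_s: 48.85
tool_pos: [0.5802, 0.2833, 0.0519]
tool_rot: [-90.0, -0.0, 10.4]
force: [-0.4, 0.5, -1.7]
grip_width: 0.0278
```

```bash
python3 plan.py .5807 .2824 .052 10.4;  python3 - <<'E'
from h import *
im=env.read_camera('wrist');s=env.read_camera('side')
save('w23',np.hstack([cv2.resize(im[120:345,130:430],(400,300),interpolation=2),cv2.resize(s[230:365,40:220],(400,300),interpolation=2)]))
E
```

```text
t 48.85 tcp [0.5802 0.2833 0.0519] rot [-90.   -0.   10.4] F [-0.4  0.5 -1.7] w 0.0278 q7 -33.6
turn(tool) [0.   0.01 0.01] then shift mm [ 0.3 -0.1 -0.9]
```

View pics/w23.png

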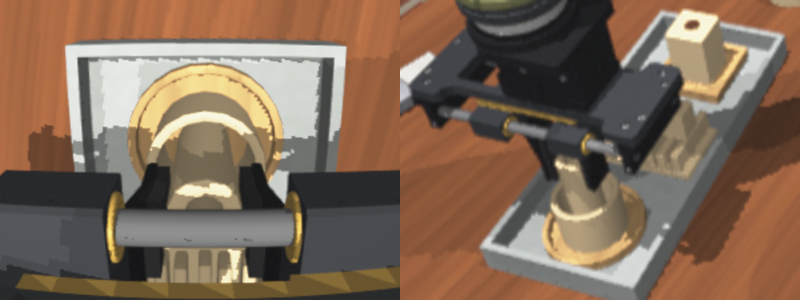

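Request:
carry_out --targets '[[[0,0.7,0],[0,0,0]],[[0,0.5,0],[0,0,0]],[[0,0,0],[0,0,0]],[[0,0,0],[0,0,0]],[[0,0,0],[0,0,0]]]'

```text
time_s: 49.45
tool_pos: [0.5804, 0.2835, 0.0518]
tool_rot: [-90.0, -0.0, 10.4]
force: [-1.5, -1.0, 5.1]
grip_width: 0.028
```

```bash
python3 plan.py .5807 .2824 .052 10.4
```

```text
t 49.45 tcp [0.5804 0.2835 0.0518] rot [-90.   -0.   10.4] F [-1.5 -1.   5.1] w 0.028 q7 -33.6
turn(tool) [0.   0.01 0.05] then shift mm [ 0.1 -0.2 -1.1]
```

Contact with the floor (+5 N up). Back off 0.8 mm, release and rise.

Request:
carry_out --targets '[[[0,-0.8,0],[0,0,0]],[[0,0,0],[0,0,0]],[[0,0,0],[0,0,0]]]'

```text
time_s: 49.75
tool_pos: [0.5803, 0.2833, 0.0518]
tool_rot: [-90.0, -0.0, 10.4]
force: [-1.2, -1.1, 4.0]
grip_width: 0.028
```

Request:
carry_out --targets '[[[0,0,0],[0,0,0]],[[0,0,0],[0,0,0]],[[0,0,0],[0,0,0]],[[0,0,0],[0,0,0]],[[0,0,0],[0,0,0]],[[0,0,0],[0,0,0]]]' --jaw 0.8

```text
time_s: 50.35
tool_pos: [0.5801, 0.2832, 0.0513]
tool_rot: [-90.0, 0.0, 10.4]
force: [0.4, -0.1, 0.5]
grip_width: 0.066
```

Request:
carry_out --targets '[[[0,-5,0],[0,0,0]],[[0,-10,0],[0,0,0]],[[0,-20,0],[0,0,0]],[[0,-30,0],[0,0,0]],[[0,-35,0],[0,0,0]],[[0,-30,0],[0,0,0]],[[0,-15,0],[0,0,0]],[[0,-5,0],[0,0,0]],[[0,0,0],[0,0,0]]]'

```text
time_s: 51.25
tool_pos: [0.5802, 0.2831, 0.2014]
tool_rot: [-90.0, -0.0, 10.4]
force: [0.2, 0.2, -0.9]
grip_width: 0.0694
```

```bash
python3 - <<'E'
from h import *
T=wpose();im=env.read_camera('wrist');s=env.read_camera('side')
save('w24',np.hstack([cv2.resize(im[60:285,130:430],(400,300),interpolation=2),cv2.resize(s[210:360,50:250],(400,300),interpolation=2)]))
E
```

```text
(no output)
```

View pics/w24.png

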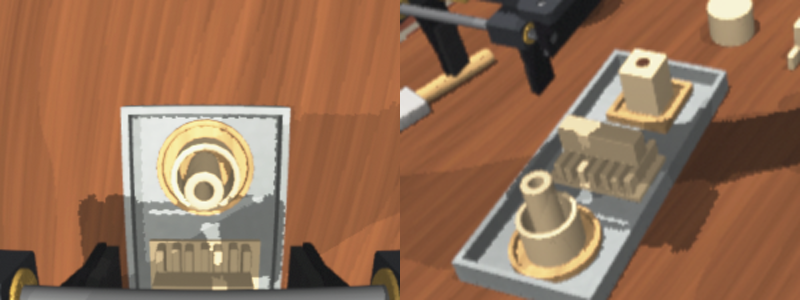

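Request:
carry_out --targets '[[[0,-20,0],[0,0,0]],[[-8,0,-20],[0,0,0]],[[-15,0,-37],[0,0,0]],[[-15,0,-37],[0,0,0]],[[-15,0,-37],[0,0,0]],[[-15,0,-37],[0,0,0]],[[-15,0,-37],[0,0,0]],[[-15,0,-37],[0,0,0]],[[-15,0,-37],[0,0,0]],[[-15,0,-37],[0,0,0]],[[-15,0,-37],[0,0,0]],[[-15,0,-37],[0,0,0]]]'

```text
time_s: 52.55
tool_pos: [0.4937, -0.1305, 0.2199]
tool_rot: [-89.9, 0.1, 10.4]
force: [0.9, -0.2, -0.3]
grip_width: 0.0697
```

Request:
carry_out --targets '[[[-15,0,-37],[0,0,0]],[[-15,0,-37],[0,0,0]],[[-15,0,-37],[0,0,0]],[[-12,0,-30],[0,0,0]],[[-8,0,-20],[0,0,0]],[[0,0,0],[0,0,0]],[[0,0,0],[0,0,0]],[[0,0,0],[0,0,0]],[[0,0,0],[0,0,0]],[[0,0,0],[0,0,0]]]'

```text
time_s: 53.55
tool_pos: [0.4608, -0.298, 0.2215]
tool_rot: [-90.0, -0.0, 10.5]
force: [0.3, -0.6, -0.2]
grip_width: 0.0696
```

```bash
cat > chk.py <<'E'
from h import *
im=env.read_camera('top'); s=env.read_camera('side'); B=im[:,:,2]
o=env.get_obs(); print(o['time_s'],o['tool_pos'],o['force'])
save('t25',im)
def f(n,xy,yaw,win,y,dz): 
    r,sc=fit('top',B,n,[xy[0],xy[1],np.radians(yaw)],win,y,dz=dz); print(n,np.round(r,4),round(sc,3)); return r
f('post',(.616,.085),10,13,True,.012); f('slim',(.5805,.283),0,9,False,.010); f('wide',(.5805,.283),0,15,False,.010)
M['rib']=[(rect(0,0,.086,.022,.054),1)]
f('setter4',(.5985,.183),10,18,True,.012); f('stub',(.6089,-.0708),0,22,False,0); f('setter3',(.47,-.0721),2,22,True,0)
D=dict(post=(.616,.085,10.7),slim=(.5805,.283,0),wide=(.5806,.283,0),setter4=(.5985,.183,10),stub=(.6089,-.0708,0),setter3=(.47,-.0721,1.9)); dz=dict(post=.012,slim=.01,wide=.01,setter4=.012)
a=overlay(im,D,None,'top',dz); b=overlay(s,D,None,'side',dz)
save('f25',np.hstack([cv2.resize(a[130:250,120:280],(400,300),interpolation=2),cv2.resize(b[190:355,60:280],(400,300),interpolation=2)]))
E
python3 chk.py
```

```text
53.65 [ 0.46063339 -0.29848746  0.2216017 ] [-0.03117758  0.64052348  0.36502549]
post [ 0.6175  0.0869 11.0367] 0.655
slim [0.5806 0.2839 0.    ] 0.535
wide [0.5826 0.2832 0.    ] 0.417
setter4 [ 0.5964  0.2123 10.7619] 0.4
stub [ 0.609  -0.0708  0.    ] 0.996
setter3 [ 0.4703 -0.072   1.1556] 0.969
```

View pics/f25.png

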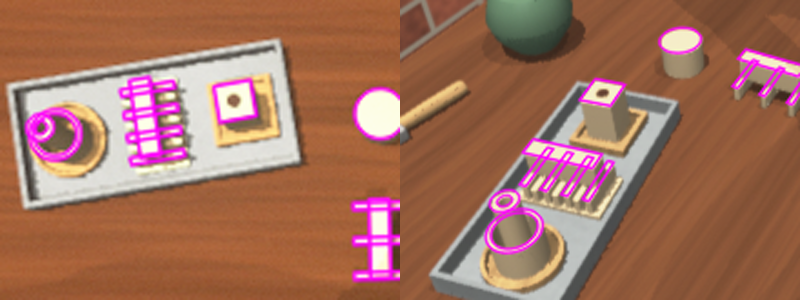

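Overlays at the intended seated poses match in both the top and side views: tubes, post and setter4 at their seats, stub and setter3 unmoved. The top fit for setter4 gave y = 0.212 at a low score (0.40, pale-on-pale). Before handing in I'll check that in one enlarged view.

```bash
python3 - <<'E'
from h import *
im=env.read_camera('top'); s=env.read_camera('side')
b=overlay(im,dict(setter4=(.5985,.183,10)),None,'top',dict(setter4=.012))
save('f26',np.hstack([cv2.resize(x,(260,520),interpolation=2) for x in (im[155:205,170:195],b[155:205,170:195])]+[cv2.resize(s[260:310,120:147],(280,520),interpolation=2)]))
save('f27',cv2.resize(s[255:315,115:195],(800,600),interpolation=2))
E
```

```text
(no output)
```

View pics/f26.png

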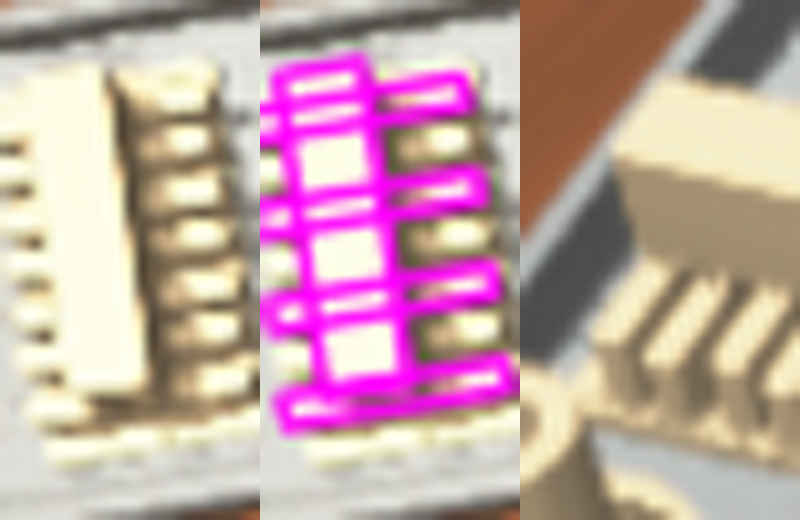

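View pics/f27.png

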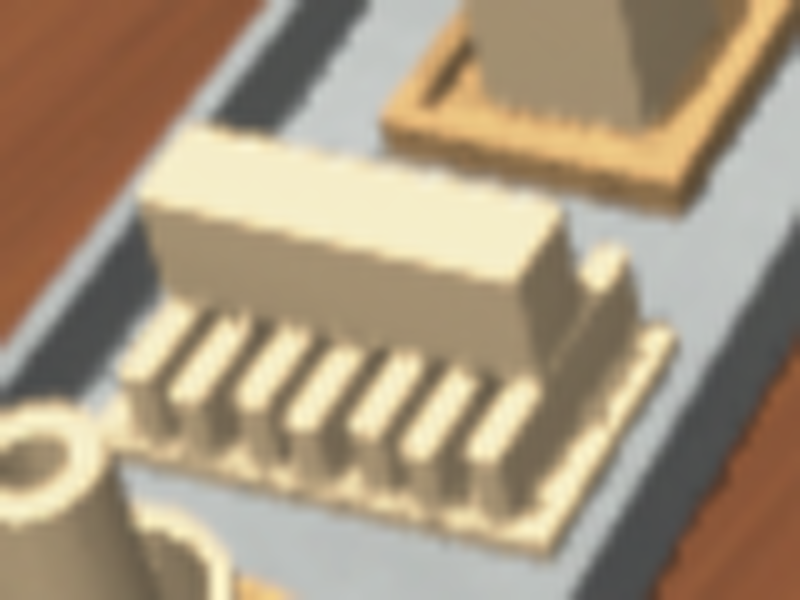

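Seven evenly interleaved fins (4+3) down on the plate and the model overlay lines up, so the 0.212 fit was spurious. Handing in.

```bash
python3 -c "
from cell import env
o=env.get_obs(); print(o['time_s'],o['force'],o['grip_width']); print(env.sign_off())"
```

```text
53.75 [-0.96560161  0.6418844   0.71568572] 0.06960853416979984
the job is handed in; nothing more can be done
None
```

The caddy is packed and handed in at about 54 s of robot time. I placed the four-finned setter on the comb base, then the square post, the wide tube in the round seat, and the slim tube inside it. Everything was released, and the arm was clear of the parts.

**Last checks:**
- **Tubes:** overlays of the seated poses match in the top and side views. The wide tube is within about 2 mm of the seat centre, and the slim tube is inside it within a few mm.
- **Post:** the fit puts it about 2 mm from the centre of its seat.
- **Setter:** the enlarged views show its four fins interleaved with the comb's three, down on the plate.
- **Look-alikes:** the stub and three-finned setter fit at their starting places to within 1 mm.

**What failed or disagreed:**
- The first grasp of the setter shut on nothing. The fingertips sat about 20 mm higher than the reported TCP implied. I went in lower for every later grasp, and the setter itself had not moved.
- The final automatic top-view fits in the caddy all scored low because the parts are pale on a pale background: 0.66 for the post, 0.54 and 0.42 for the tubes, 0.40 for the setter. The setter's fit gave an implausible y of 0.212, which the enlarged views contradicted, so I rejected it.
- Before release, the slim tube pressed the floor with about 5 N.

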